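# Gauge turned bun feet and rack them in order

## Task

Check the newly turned bun feet, one at a time in the order red, yellow, green, blue, white (yellow, green or blue may be missing): try each foot's spigot squarely in the bore of the aluminium gauge, all the way down if it will go, and then put that foot away before trying the next. A foot whose spigot slides into the bore goes into the rack hole with its own colour dot, upright and fully home; one that is too thick and stops on the mouth goes into the grey rework tray, standing upright, and its rack hole stays empty. Leave the glue bottle standing and the sanding block where it is, and let go of everything at the end.

Things in the scene. Friction and masses are not known exactly. Their poses are not given: they have to be found in the camera images.
- foot_red_a: brown wooden bun foot, red dot on top, standing on its spigot, 54 mm high, 50 g: round head 48 mm wide, 22 mm high, rim rounded 4 mm, over a spigot 32 mm long and either 30 mm thick (slides into the gauge) or 36 mm (too thick); name and head do not tell which. Origin: centre of the spigot's lower end, z up. Of foot_red_a and foot_red_b at most one is present in a run
- foot_red_b: brown wooden bun foot, red dot on top, standing on its spigot, 54 mm high, 50 g: round head 48 mm wide, 22 mm high, rim rounded 4 mm, over a spigot 32 mm long and either 30 mm thick (slides into the gauge) or 36 mm (too thick); name and head do not tell which. Origin: centre of the spigot's lower end, z up. Of foot_red_a and foot_red_b at most one is present in a run
- foot_yellow_a: brown wooden bun foot, yellow dot on top, standing on its spigot, 54 mm high, 50 g: round head 48 mm wide, 22 mm high, rim rounded 4 mm, over a spigot 32 mm long and either 30 mm thick (slides into the gauge) or 36 mm (too thick); name and head do not tell which. Origin: centre of the spigot's lower end, z up. Of foot_yellow_a and foot_yellow_b at most one is present in a run
- foot_yellow_b: brown wooden bun foot, yellow dot on top, standing on its spigot, 54 mm high, 50 g: round head 48 mm wide, 22 mm high, rim rounded 4 mm, over a spigot 32 mm long and either 30 mm thick (slides into the gauge) or 36 mm (too thick); name and head do not tell which. Origin: centre of the spigot's lower end, z up. Of foot_yellow_a and foot_yellow_b at most one is present in a run
- foot_green_a: brown wooden bun foot, green dot on top, standing on its spigot, 54 mm high, 50 g: round head 48 mm wide, 22 mm high, rim rounded 4 mm, over a spigot 32 mm long and either 30 mm thick (slides into the gauge) or 36 mm (too thick); name and head do not tell which. Origin: centre of the spigot's lower end, z up. Of foot_green_a and foot_green_b at most one is present in a run
- foot_green_b: brown wooden bun foot, green dot on top, standing on its spigot, 54 mm high, 50 g: round head 48 mm wide, 22 mm high, rim rounded 4 mm, over a spigot 32 mm long and either 30 mm thick (slides into the gauge) or 36 mm (too thick); name and head do not tell which. Origin: centre of the spigot's lower end, z up. Of foot_green_a and foot_green_b at most one is present in a run
- foot_blue_a: brown wooden bun foot, blue dot on top, standing on its spigot, 54 mm high, 50 g: round head 48 mm wide, 22 mm high, rim rounded 4 mm, over a spigot 32 mm long and either 30 mm thick (slides into the gauge) or 36 mm (too thick); name and head do not tell which. Origin: centre of the spigot's lower end, z up. Of foot_blue_a and foot_blue_b at most one is present in a run
- foot_blue_b: brown wooden bun foot, blue dot on top, standing on its spigot, 54 mm high, 50 g: round head 48 mm wide, 22 mm high, rim rounded 4 mm, over a spigot 32 mm long and either 30 mm thick (slides into the gauge) or 36 mm (too thick); name and head do not tell which. Origin: centre of the spigot's lower end, z up. Of foot_blue_a and foot_blue_b at most one is present in a run
- foot_white_a: brown wooden bun foot, white dot on top, standing on its spigot, 54 mm high, 50 g: round head 48 mm wide, 22 mm high, rim rounded 4 mm, over a spigot 32 mm long and either 30 mm thick (slides into the gauge) or 36 mm (too thick); name and head do not tell which. Origin: centre of the spigot's lower end, z up. Of foot_white_a and foot_white_b at most one is present in a run
- foot_white_b: brown wooden bun foot, white dot on top, standing on its spigot, 54 mm high, 50 g: round head 48 mm wide, 22 mm high, rim rounded 4 mm, over a spigot 32 mm long and either 30 mm thick (slides into the gauge) or 36 mm (too thick); name and head do not tell which. Origin: centre of the spigot's lower end, z up. Of foot_white_a and foot_white_b at most one is present in a run
- gauge: go gauge: a loose aluminium block 100 x 100 x 42 mm high, 1.1 kg, with one upright bore right through its centre. Origin: centre of its underside
- gauge_hole0 (a point): centre of the gauge's bore at its mouth (block's top face, 42 mm above the bench); bore 33 mm in diameter with a small chamfer, z up. A 30 mm spigot slides in until the head rests on the block; a 36 mm spigot stops on the mouth
- rack: fixed pale wooden rack, 90 x 360 x 45 mm high, with a row of five round through holes 40 mm wide, 66 mm apart, along its y axis; a coloured dot 18 mm wide lies 34 mm to the -x side of each hole (towards the robot). From its +y end: red, yellow, green, blue, white. Origin: centre of its underside
- place_red (a point): centre of the rack hole marked with the red dot, at its mouth (rack's top face, 45 mm above the bench); hole 40 mm wide, 45 mm deep, so a foot's spigot drops in with play until its head rests on the rack
- place_yellow (a point): centre of the rack hole marked with the yellow dot, at its mouth (rack's top face, 45 mm above the bench); hole 40 mm wide, 45 mm deep, so a foot's spigot drops in with play until its head rests on the rack
- place_green (a point): centre of the rack hole marked with the green dot, at its mouth (rack's top face, 45 mm above the bench); hole 40 mm wide, 45 mm deep, so a foot's spigot drops in with play until its head rests on the rack
- place_blue (a point): centre of the rack hole marked with the blue dot, at its mouth (rack's top face, 45 mm above the bench); hole 40 mm wide, 45 mm deep, so a foot's spigot drops in with play until its head rests on the rack
- place_white (a point): centre of the rack hole marked with the white dot, at its mouth (rack's top face, 45 mm above the bench); hole 40 mm wide, 45 mm deep, so a foot's spigot drops in with play until its head rests on the rack
- tray: loose shallow grey rework tray, 180 (x) x 225 (y) mm outside, walls 5 mm thick and 22 mm high, 0.8 kg, open on top; room for five feet in two rows. Origin: centre of its underside
- tray_in (a point): centre of the tray's inner floor, 5 mm above the bench; axes as the tray's; inside 170 (x) x 215 (y) mm
- glue: white glue bottle with an orange cap, 54 mm wide, 130 mm tall, standing; bystander. Origin: centre of its underside
- sandblock: cork sanding block 90 x 55 x 28 mm, bystander. Origin: centre of its underside
Not all that is in view belongs to the job. Leave any black or turquoise look-alike of the foot_green_b alone.

How it is judged (in metres and radians):
On the way, in this order (a step that is already met when the one before it is completed fails the run):
1. the red-dotted foot tried in the gauge: its spigot slid at least 24 mm down the bore if it fits, or pressed lightly on the mouth, centred within 8 mm, if it is too thick (((horizontal distance between foot_red_a and gauge_hole0 below 0.006 m and z of foot_red_a in the frame of gauge_hole0 below -0.024 m) or (horizontal distance between foot_red_b and gauge_hole0 below 0.008 m and z of foot_red_b in the frame of gauge_hole0 below 0.004 m and contact force between foot_red_b and gauge above 0.5 N))), for 0.1 s.
2. the red-dotted foot put away and released: fully home in the red rack hole if it fits, standing in the tray if it is too thick (((horizontal distance between foot_red_a and place_red below 0.008 m and z of foot_red_a in the frame of place_red below -0.028 m and angle between foot_red_a's own z axis and vertical below 0.12 rad and contact force between foot_red_a and the fingers below 0.05 N) or (x of foot_red_b in the frame of tray_in between -0.09 and 0.09 m and y of foot_red_b in the frame of tray_in between -0.112 and 0.112 m and z of foot_red_b in the frame of tray_in below 0.006 m and angle between foot_red_b's own z axis and vertical below 0.15 rad and contact force between foot_red_b and the fingers below 0.05 N))), for 0.2 s.
3. the yellow-dotted foot tried in the gauge: its spigot slid at least 24 mm down the bore if it fits, or pressed lightly on the mouth, centred within 8 mm, if it is too thick (((horizontal distance between foot_yellow_b and gauge_hole0 below 0.006 m and z of foot_yellow_b in the frame of gauge_hole0 below -0.024 m) or (horizontal distance between foot_yellow_a and gauge_hole0 below 0.008 m and z of foot_yellow_a in the frame of gauge_hole0 below 0.004 m and contact force between foot_yellow_a and gauge above 0.5 N))), for 0.1 s.
4. the yellow-dotted foot put away and released: fully home in the yellow rack hole if it fits, standing in the tray if it is too thick (((horizontal distance between foot_yellow_b and place_yellow below 0.008 m and z of foot_yellow_b in the frame of place_yellow below -0.028 m and angle between foot_yellow_b's own z axis and vertical below 0.12 rad and contact force between foot_yellow_b and the fingers below 0.05 N) or (x of foot_yellow_a in the frame of tray_in between -0.09 and 0.09 m and y of foot_yellow_a in the frame of tray_in between -0.112 and 0.112 m and z of foot_yellow_a in the frame of tray_in below 0.006 m and angle between foot_yellow_a's own z axis and vertical below 0.15 rad and contact force between foot_yellow_a and the fingers below 0.05 N))), for 0.2 s.
5. the green-dotted foot tried in the gauge: its spigot slid at least 24 mm down the bore if it fits, or pressed lightly on the mouth, centred within 8 mm, if it is too thick (((horizontal distance between foot_green_b and gauge_hole0 below 0.006 m and z of foot_green_b in the frame of gauge_hole0 below -0.024 m) or (horizontal distance between foot_green_a and gauge_hole0 below 0.008 m and z of foot_green_a in the frame of gauge_hole0 below 0.004 m and contact force between foot_green_a and gauge above 0.5 N))), for 0.1 s.
6. the green-dotted foot put away and released: fully home in the green rack hole if it fits, standing in the tray if it is too thick (((horizontal distance between foot_green_b and place_green below 0.008 m and z of foot_green_b in the frame of place_green below -0.028 m and angle between foot_green_b's own z axis and vertical below 0.12 rad and contact force between foot_green_b and the fingers below 0.05 N) or (x of foot_green_a in the frame of tray_in between -0.09 and 0.09 m and y of foot_green_a in the frame of tray_in between -0.112 and 0.112 m and z of foot_green_a in the frame of tray_in below 0.006 m and angle between foot_green_a's own z axis and vertical below 0.15 rad and contact force between foot_green_a and the fingers below 0.05 N))), for 0.2 s.
7. the blue-dotted foot tried in the gauge: its spigot slid at least 24 mm down the bore if it fits, or pressed lightly on the mouth, centred within 8 mm, if it is too thick (((horizontal distance between foot_blue_a and gauge_hole0 below 0.006 m and z of foot_blue_a in the frame of gauge_hole0 below -0.024 m) or (horizontal distance between foot_blue_b and gauge_hole0 below 0.008 m and z of foot_blue_b in the frame of gauge_hole0 below 0.004 m and contact force between foot_blue_b and gauge above 0.5 N))), for 0.1 s.
8. the blue-dotted foot put away and released: fully home in the blue rack hole if it fits, standing in the tray if it is too thick (((horizontal distance between foot_blue_a and place_blue below 0.008 m and z of foot_blue_a in the frame of place_blue below -0.028 m and angle between foot_blue_a's own z axis and vertical below 0.12 rad and contact force between foot_blue_a and the fingers below 0.05 N) or (x of foot_blue_b in the frame of tray_in between -0.09 and 0.09 m and y of foot_blue_b in the frame of tray_in between -0.112 and 0.112 m and z of foot_blue_b in the frame of tray_in below 0.006 m and angle between foot_blue_b's own z axis and vertical below 0.15 rad and contact force between foot_blue_b and the fingers below 0.05 N))), for 0.2 s.
9. the white-dotted foot tried in the gauge: its spigot slid at least 24 mm down the bore if it fits, or pressed lightly on the mouth, centred within 8 mm, if it is too thick (((horizontal distance between foot_white_b and gauge_hole0 below 0.006 m and z of foot_white_b in the frame of gauge_hole0 below -0.024 m) or (horizontal distance between foot_white_a and gauge_hole0 below 0.008 m and z of foot_white_a in the frame of gauge_hole0 below 0.004 m and contact force between foot_white_a and gauge above 0.5 N))), for 0.1 s.
10. the white-dotted foot put away and released: fully home in the white rack hole if it fits, standing in the tray if it is too thick (((horizontal distance between foot_white_b and place_white below 0.008 m and z of foot_white_b in the frame of place_white below -0.028 m and angle between foot_white_b's own z axis and vertical below 0.12 rad and contact force between foot_white_b and the fingers below 0.05 N) or (x of foot_white_a in the frame of tray_in between -0.09 and 0.09 m and y of foot_white_a in the frame of tray_in between -0.112 and 0.112 m and z of foot_white_a in the frame of tray_in below 0.006 m and angle between foot_white_a's own z axis and vertical below 0.15 rad and contact force between foot_white_a and the fingers below 0.05 N))), for 0.2 s.
At the end, for the whole second after the job is handed in: every foot present whose spigot fits stands released and at rest in the rack hole of its own colour (axis within 8 mm of the hole's, spigot at least 28 mm down, tilt below 0.12 rad); every too-thick foot stands released and at rest on the floor of the tray, inside its walls, tilt below 0.15 rad (horizontal distance between foot_red_a and place_red below 0.008 m and z of foot_red_a in the frame of place_red below -0.028 m and angle between each of foot_red_a, foot_yellow_b, foot_green_b, foot_blue_a, foot_white_b's own z axis and vertical below 0.12 rad and contact force between each of foot_red_a, foot_red_b, foot_yellow_b, foot_yellow_a, foot_green_b, foot_green_a, foot_blue_a, foot_blue_b, foot_white_b, foot_white_a and the fingers below 0.05 N and x of foot_red_b in the frame of tray_in between -0.09 and 0.09 m and y of foot_red_b in the frame of tray_in between -0.112 and 0.112 m and z of each of foot_red_b, foot_yellow_a, foot_green_a, foot_blue_b, foot_white_a in the frame of tray_in below 0.006 m and angle between each of foot_red_b, foot_yellow_a, foot_green_a, foot_blue_b, foot_white_a's own z axis and vertical below 0.15 rad and linear speed of each of foot_red_a, foot_red_b, foot_yellow_b, foot_yellow_a, foot_green_b, foot_green_a, foot_blue_a, foot_blue_b, foot_white_b, foot_white_a below 0.02 m/s and horizontal distance between foot_yellow_b and place_yellow below 0.008 m and z of foot_yellow_b in the frame of place_yellow below -0.028 m and x of foot_yellow_a in the frame of tray_in between -0.09 and 0.09 m and y of foot_yellow_a in the frame of tray_in between -0.112 and 0.112 m and horizontal distance between foot_green_b and place_green below 0.008 m and z of foot_green_b in the frame of place_green below -0.028 m and x of foot_green_a in the frame of tray_in between -0.09 and 0.09 m and y of foot_green_a in the frame of tray_in between -0.112 and 0.112 m and horizontal distance between foot_blue_a and place_blue below 0.008 m and z of foot_blue_a in the frame of place_blue below -0.028 m and x of foot_blue_b in the frame of tray_in between -0.09 and 0.09 m and y of foot_blue_b in the frame of tray_in between -0.112 and 0.112 m and horizontal distance between foot_white_b and place_white below 0.008 m and z of foot_white_b in the frame of place_white below -0.028 m and x of foot_white_a in the frame of tray_in between -0.09 and 0.09 m and y of foot_white_a in the frame of tray_in between -0.112 and 0.112 m); the robot touches nothing.
It fails at once if the glue bottle is knocked over (angle between glue's own z axis and vertical above 0.6 rad).
It fails at once if the sanding block is pushed more than 30 mm away (distance of sandblock from where it was at the start of the episode above 0.03 m).
Of foot_red_a, foot_red_b only 1 to 1 are there at a start; the rules pass over those that are not, and their reading is None.
Of foot_yellow_a, foot_yellow_b only 1 to 1 are there at a start; the rules pass over those that are not, and their reading is None.
Of foot_green_a, foot_green_b only 1 to 1 are there at a start; the rules pass over those that are not, and their reading is None.
Of foot_blue_a, foot_blue_b only 1 to 1 are there at a start; the rules pass over those that are not, and their reading is None.
Of foot_white_a, foot_white_b only 1 to 1 are there at a start; the rules pass over those that are not, and their reading is None.
Of foot_yellow_a, foot_yellow_b, foot_green_a, foot_green_b, foot_blue_a, foot_blue_b only 4 to 5 are there at a start; the rules pass over those that are not, and their reading is None.
At some moment in a run one of gauge may be knocked a few centimetres aside while the robot is not near it.
It also fails if it takes over 210 s, if anything falls off the work surface, if the arm or the gripper's body presses on something with over 40 N, if the wrist force passes 120 N, or if a joint passes its speed limit or range.

## Robot

A 7-joint arm with a two-finger parallel gripper is mounted at the origin on the work surface. World frame = base frame: x ahead of the robot, y to its left, z up, the work surface at z = 0. Lengths are in m, angles in degrees, forces in N, time in s.
With the tool pointing down it reaches from about 0.425 to 0.875 m from the base axis. Payload 4.7 kg.
Tool frame: the origin (TCP) lies at the very end of the fingers, on their centre line; the grasp point (between the pads) lies 19 mm behind it; z points along the fingers, y is the direction in which the jaws open and shut (so a half turn about z gives the same grasp; the last joint's range is limited). The gripper opens to 87 mm and grips with 3 to 60 N. Pads are 19 mm wide; open, the fingers measure 117 mm over their backs; the gripper's body (75 mm by 190 mm) begins 51 mm behind the grasp point.
Start: joints at [75.12, 18.392, -4.016, 83.108, 1.295, 78.541, -3.26], TCP at [0.176, -0.626, 0.223] pointing down, gripper open.
Joint ranges: [-163.93, 163.93], [-17.29, 119.83], [-79.2, 71.16], [3.27, 140.29], [-89.18, 269.18], [5.43, 117.66], [-154.24, 154.24]. Speed limits (degrees/s): [147.25, 147.25, 180, 180, 180, 180, 180].

## Interface

Orientations are given as [roll, pitch, yaw] about the fixed x, y, z axes, in that order (R = Rz(yaw) Ry(pitch) Rx(roll)).
In Python, from cell import sensors, imaging, ticket gives the robot as it stands.
- The arm moves only by the tool carry_out, never from a script. Its argument "plan" is a list of rows, each an object of numbers: "fingers": the closure, from -1 (fully open) to 1 (shut); "dx", "dy", "dz": the shift along the tool's x, y, z normalised to -1 to 1, where 1 is 0.03 m; "rx", "ry", "rz": the turn, a rotation vector about the tool's x, y, z normalised to -1 to 1, where 1 is 10 degrees. A call has 1 to 12 rows; each row shifts and turns the commanded pose from where the row before left it, along the tool's axes as they then stand; what a row does not reach is not made up. A row lasts 1/8 s, in which the tool goes at most 62.5 mm and 10.7 degrees, less where a joint would pass 70% of its speed; a pose out of reach is approached as far as the arm can. A call with a number of a shift or a turn outside -1 to 1 is refused whole. A call with a gripper value outside its range is refused whole. The fingers move at their own pace and stop on an object; "force" is the grip in N (left out, the last holds). Time passes only in rows, so rows that do not move let the fingers close. It gives the time, the measured TCP pose, the force and the opening at its end, in the units of the state.
- sensors.get_obs(): the state, without advancing time (a new reading comes with each control period).
- imaging.read_camera(name): name is "scene" or "top"; returns a dict with "color" (384x512x3 uint8, red, green, blue), "mtx" (3x3 intrinsics, pixels), "dist_coeffs" ([k1, k2, p1, p2, k3] as OpenCV has them; the pictures are not rectified), "extrinsics" (4x4, takes a point from world to camera coordinates). Camera axes: x right, y down, z forward; pixel columns grow to the right and rows downward; lengths in m; the calibration is good to about 2 mm. A picture is of the moment at which its call begins. There is no depth.
- ticket.sign_off(): hands the job in, once; it reports no verdict.
The state is a dict: "time_s": time; "qpos": joint angles; "joint_velocities": joint speeds; "effort": joint torques, N m; "tool_pos": TCP position; "tool_rot": TCP orientation; "force": force on the tool from outside, world axes, zero at the start; "wrist_torque": the same for the moment, N m; "grip_width": finger opening in m.
Only numpy, scipy, OpenCV 4.12 (cv2) and the standard library are available. Lean on these libraries where they do the work, as an engineer would, in place of code of your own. Each camera call takes 0.05 s, during which the arm holds its last target.

## Working session

There is one attempt and no reset: what is moved stays moved. The work goes in short steps, Python scripts to look and compute and a tool call to move; the robot and the scene stay as the last step left them, time stands still between calls to the robot, and variables do not carry over. Pictures are saved under pics/ and viewed, and the job is handed in when it is done.

Besides the shell and the picture viewer there is one more tool, called after "Request:" by a JSON object that holds its "api" and its "payload", one argument or row to a line. carry_out: Moves the arm, as the interface text tells. Scaled input: -1 to 1 covers 0.03 m each way for a shift and 10 degrees each way for a turn. Its arguments: {"type":"object","properties":{"plan":{"type":"array"},"force":{"type":"number"}},"required":["plan"]}

```bash
ls; mkdir -p pics; python3 - <<'E'
from cell import sensors, imaging
import cv2
o=sensors.get_obs();print({k:o[k] for k in ['time_s','tool_pos','tool_rot','force','grip_width']})
for n in ['scene','top']:
    c=imaging.read_camera(n);cv2.imwrite(f'pics/{n}0.png',c['color'][:,:,::-1]);print(n,c['mtx'],c['dist_coeffs'],c['extrinsics'])
E
```

```text
pics
{'time_s': 0.0, 'tool_pos': array([ 0.17555072, -0.62527591,  0.22145862]), 'tool_rot': array([-1.79889681e+02,  7.65640407e-03,  1.56901102e+01]), 'force': array([-0.78130898,  0.85796519, -0.01232636]), 'grip_width': 0.08737241853329655}
scene [[488.27944394   0.         261.59493335]
 [  0.         488.27944394 206.19284603]
 [  0.           0.           1.        ]] [0.02550553 0.         0.         0.         0.        ] [[ 0.57005461  0.82155696  0.00904981 -0.32552017]
 [ 0.57821876 -0.39333535 -0.71480792 -0.23099772]
 [-0.58369581  0.41271233 -0.69926228  1.5606892 ]
 [ 0.          0.          0.          1.        ]]
top [[377.97782701   0.         255.27539549]
 [  0.         377.97782701 190.30169501]
 [  0.           0.           1.        ]] [-0.0434563  0.         0.         0.         0.       ] [[-1.90810115e-05 -9.99921937e-01 -1.24947412e-02  6.04936184e-02]
 [-9.92348650e-01  1.56162458e-03 -1.23457351e-01  5.09877381e-01]
 [ 1.23467226e-01  1.23967839e-02 -9.92271215e-01  9.73943193e-01]
 [ 0.00000000e+00  0.00000000e+00  0.00000000e+00  1.00000000e+00]]
```

View pics/scene0.png

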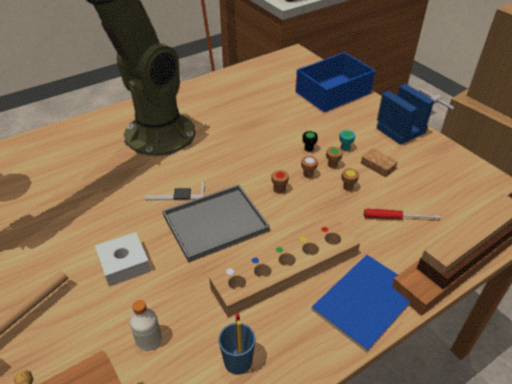

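View pics/top0.png

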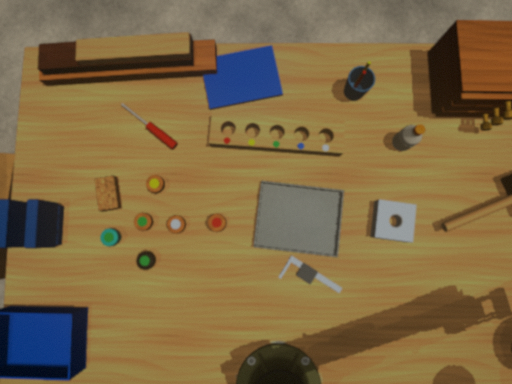

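The top view shows feet with dots red (217,223), white (176,224), green (144,222) and yellow (155,184). The black one (146,260) and the turquoise one (110,237) are look-alikes. I see no blue foot. Next I'll measure and check an enlarged crop.

```bash
cat > h.py <<'E'
from cell import sensors, imaging
import cv2, numpy as np
def cam(n): 
    return imaging.read_camera(n)
def ray(c,uv):
    p=cv2.undistortPoints(np.array([[uv]],float),c['mtx'],c['dist_coeffs'])[0,0]
    E=c['extrinsics'];R=E[:3,:3];t=E[:3,3]
    return -R.T@t, R.T@np.array([p[0],p[1],1])
def onz(c,uv,z):
    o,d=ray(c,uv); return o+d*(z-o[2])/d[2]
def proj(c,P):
    E=c['extrinsics'];r,_=cv2.Rodrigues(E[:3,:3])
    return cv2.projectPoints(np.array(P,float).reshape(-1,3),r,E[:3,3],c['mtx'],c['dist_coeffs'])[0].reshape(-1,2)
def tri(ca,ua,cb,ub):
    a,d=ray(ca,ua);b,e=ray(cb,ub)
    s=np.linalg.lstsq(np.stack([d,-e],1),b-a,rcond=None)[0]
    p=a+d*s[0];q=b+e*s[1];return (p+q)/2,np.linalg.norm(p-q)
def hsv(c): return cv2.cvtColor(c['color'],cv2.COLOR_RGB2HSV)
def mask(c,col):
    h,s,v=cv2.split(hsv(c))
    m={'red':((h<6)|(h>172))&(s>150)&(v>110),'yellow':(h>22)&(h<34)&(s>150)&(v>120),
       'green':(h>45)&(h<75)&(s>110)&(v>60),'white':(s<60)&(v>150),'blue':(h>108)&(h<130)&(s>120)&(v>100)}[col]
    return m.astype(np.uint8)
def blobs(c,col,roi=None,amin=5,amax=900):
    m=mask(c,col)
    n,l,st,ce=cv2.connectedComponentsWithStats(m)
    out=[]
    for i in range(1,n):
        if amin<=st[i,4]<=amax:
            u,v=ce[i]
            if roi is None or (roi[0]<u<roi[2] and roi[1]<v<roi[3]): out.append((round(u,1),round(v,1),int(st[i,4])))
    return out
def save(c,name,roi=None,k=1):
    im=c['color'][:,:,::-1]
    if roi: im=im[roi[1]:roi[3],roi[0]:roi[2]]
    cv2.imwrite('pics/'+name,cv2.resize(im,None,fx=k,fy=k,interpolation=cv2.INTER_CUBIC))
E
python3 - <<'E'
from h import *
t=cam('top');s=cam('scene')
save(t,'crop1.png',(80,110,350,280),2.9);save(s,'crop2.png',(200,110,400,310),2.9)
for col in ['red','yellow','green','white','blue']:
    print(col,'top',blobs(t,col,(80,110,350,280)),'scene',blobs(s,col,(200,110,400,310)))
E
```

```text
red top [(np.float64(160.9), np.float64(135.0), 207), (np.float64(226.5), np.float64(140.0), 16), (np.float64(216.3), np.float64(222.1), 47)] scene [(np.float64(279.8), np.float64(174.6), 41), (np.float64(383.2), np.float64(212.8), 260), (np.float64(324.5), np.float64(228.9), 23)]
yellow top [(np.float64(251.1), np.float64(141.8), 50), (np.float64(153.7), np.float64(182.9), 78)] scene [(np.float64(350.2), np.float64(172.8), 39), (np.float64(302.2), np.float64(238.9), 27)]
green top [(np.float64(276.0), np.float64(143.6), 25), (np.float64(141.7), np.float64(221.0), 54), (np.float64(108.2), np.float64(236.8), 74), (np.float64(144.2), np.float64(260.2), 98)] scene [(np.float64(309.9), np.float64(134.7), 46), (np.float64(347.1), np.float64(133.6), 25), (np.float64(334.1), np.float64(150.5), 27), (np.float64(279.2), np.float64(249.1), 25)]
white top [(np.float64(325.3), np.float64(147.2), 32), (np.float64(175.0), np.float64(223.7), 63), (np.float64(290.9), np.float64(264.3), 85)] scene [(np.float64(309.0), np.float64(159.9), 47), (np.float64(229.6), np.float64(271.2), 45)]
blue top [(np.float64(300.4), np.float64(145.4), 15)] scene [(np.float64(254.8), np.float64(259.9), 21)]
```

View pics/crop1.png

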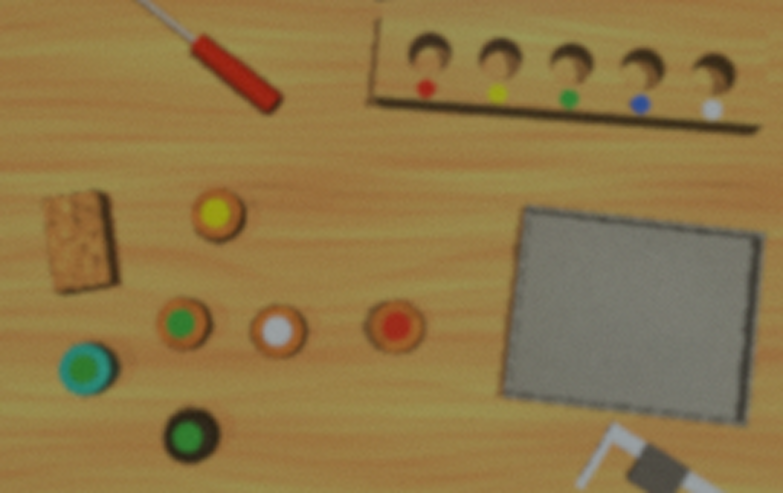

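View pics/crop2.png

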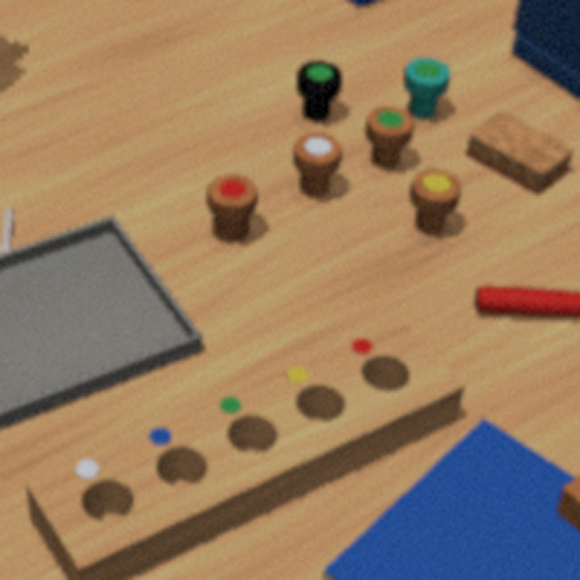

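The crops confirm it. The brown green-dotted foot is at top (142,221); the black (144,260) and turquoise (108,237) look-alikes also carry green dots and stay put. The blue foot is missing. Now positions.

```bash
cat > meas.py <<'E'
from h import *
def gauge(t,s=None,name=None):
    h,sa,v=cv2.split(hsv(t))
    m=((sa<45)&(v>110)).astype(np.uint8)
    n,l,st,ce=cv2.connectedComponentsWithStats(m)
    best=None
    for i in range(1,n):
        if 700<st[i,4]<3000 : 
            mm=(l==i).astype(np.uint8); cs,_=cv2.findContours(mm,cv2.RETR_EXTERNAL,cv2.CHAIN_APPROX_NONE)
            hull=cv2.convexHull(max(cs,key=cv2.contourArea)); r=cv2.minAreaRect(hull)
            print('gauge blob',ce[i].round(1),st[i],np.round(r[0],1),np.round(r[1],1),round(r[2],1))
            print('  on z.042',onz(t,r[0],.042).round(4), [tuple(onz(t,p,.042)[:2].round(4)) for p in cv2.boxPoints(r)])
if __name__=='__main__':
    t=cam('top');s=cam('scene')
    F={'red':((216.3,222.1),(279.8,174.6)),'yellow':((153.7,182.9),(350.2,172.8)),'green':((141.7,221),(334.1,150.5)),'white':((175,223.7),(309,159.9))}
    for k,(a,b) in F.items(): print(k,onz(t,a,.054).round(4),onz(s,b,.054).round(4),tri(t,a,s,b))
    D={'red':((226.5,140),(324.5,228.9)),'yellow':((251.1,141.8),(302.2,238.9)),'green':((276,143.6),(279.2,249.1)),'blue':((300.4,145.4),(254.8,259.9)),'white':((325.3,147.2),(229.6,271.2))}
    for k,(a,b) in D.items(): print('dot',k,onz(t,a,.045).round(4),onz(s,b,.045).round(4))
    gauge(t)
    h,sa,v=cv2.split(hsv(t));print(hsv(t)[215,300],hsv(t)[210,385],hsv(t)[235,395])
    save(t,'g.png',(360,110,450,260),4)
    save(s,'gs.png',(80,200,280,300),4)
E
python3 meas.py
```

```text
red [0.4246 0.1604 0.054 ] [0.4258 0.161  0.054 ] (array([0.42496566, 0.16096784, 0.05337111]), np.float64(0.0011224040610669625))
yellow [0.5272 0.3266 0.054 ] [0.5289 0.3263 0.054 ] (array([0.52759213, 0.32730294, 0.05254091]), np.float64(0.0006623236400014332))
green [0.4273 0.3548 0.054 ] [0.428 0.355 0.054] (array([0.42746575, 0.35520199, 0.05352077]), np.float64(0.000525056064796648))
white [0.4204 0.2675 0.054 ] [0.4208 0.2675 0.054 ] (array([0.42051473, 0.26767436, 0.05370946]), np.float64(0.0002318234283354267))
dot red [0.6441 0.1369 0.045 ] [0.6457 0.1372 0.045 ]
dot yellow [0.6389 0.0711 0.045 ] [0.6407 0.0711 0.045 ]
dot green [0.6338 0.0046 0.045 ] [0.6354 0.0058 0.045 ]
dot blue [ 0.6287 -0.0604  0.045 ] [ 0.63   -0.0606  0.045 ]
dot white [ 0.6237 -0.1266  0.045 ] [ 0.625  -0.1266  0.045 ]
gauge blob [395.2 220.7] [ 375  200   41   42 1328] [395.4 220.6] [38.3 38.9] 6.0
  on z.042 [ 0.4282 -0.3061  0.042 ] [(np.float64(0.3834), np.float64(-0.2492)), (np.float64(0.4843), np.float64(-0.2636)), (np.float64(0.4735), np.float64(-0.364)), (np.float64(0.3727), np.float64(-0.3483))]
[ 27  21 121] [101  13 159] [101  13 161]
```

View pics/g.png

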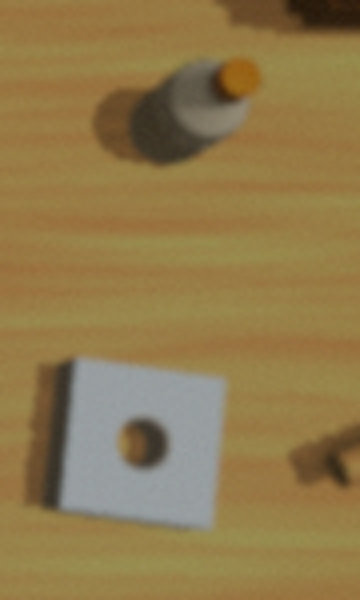

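View pics/gs.png

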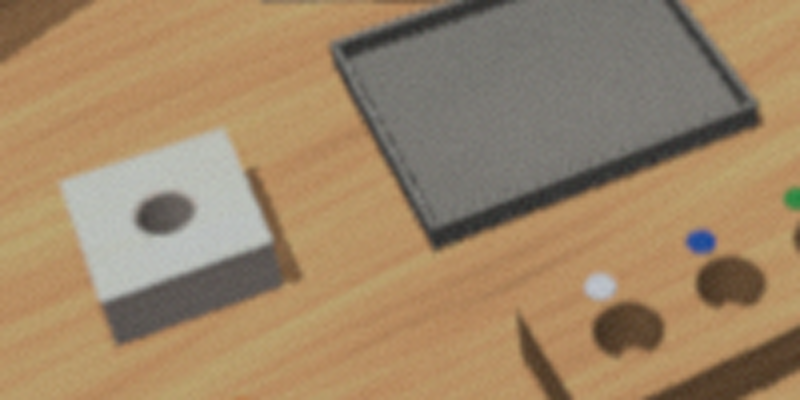

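```bash
cat > gm.py <<'E'
from h import *
def quad(c,lo):
    # bright grey top face of the gauge
    h,s,v=cv2.split(hsv(c))
    m=((s<45)&(v>lo)).astype(np.uint8)
    n,l,st,ce=cv2.connectedComponentsWithStats(m)
    out=[]
    for i in range(1,n):
        if 500<st[i,4]<3500:
            mm=(l==i).astype(np.uint8)
            cs,_=cv2.findContours(mm,cv2.RETR_EXTERNAL,cv2.CHAIN_APPROX_NONE)
            hull=cv2.convexHull(cs[0])[:,0].astype(float)
            # fit dark bore inside face
            ho=((v<lo*0.72)&(cv2.erode(cv2.fillPoly(np.zeros_like(mm),[hull.astype(np.int32)],1),np.ones((5,5)))>0)).astype(np.uint8)
            nn,ll,ss,cc=cv2.connectedComponentsWithStats(ho)
            out.append((ce[i].round(1),int(st[i,4]),hull,[(cc[j].round(1),int(ss[j,4])) for j in range(1,nn)]))
    return out
if __name__=='__main__':
    for n,lo in (('top',135),('scene',150)):
        c=cam(n)
        for q in quad(c,lo):
            W=np.array([onz(c,p,.042)[:2] for p in q[2]],np.float32)
            r=cv2.minAreaRect(W)
            print(n,q[0],q[1],'rect',np.round(r[0],4),np.round(r[1],4),round(r[2],1),'holes',q[3],[onz(c,hh[0],.042)[:2].round(4) for hh in q[3]])
E
python3 gm.py
```

```text
top [395.6 220.4] 1257 rect [ 0.4292 -0.3066] [0.0986 0.098 ] 81.7 holes [(array([397.2, 220.4]), 64)] [array([ 0.4288, -0.311 ])]
scene [94.5 97.3] 901 rect [-0.2544 -0.105 ] [0.1353 0.234 ] 0.2 holes [] []
scene [ 27.7 119.7] 915 rect [-0.2554 -0.3224] [0.1378 0.1943] 0.3 holes [] []
scene [120.5 253.1] 1256 rect [ 0.4307 -0.3068] [0.1002 0.0993] 82.0 holes [(array([120.1, 253.2]), 85)] [array([ 0.4322, -0.3093])]
```

Gauge centre from both cameras is about (0.430, -0.307), with the cameras 1.5 mm apart in x. I'll turn to yaw 90° (tool x = world +y, tool y = world +x) and move toward the feet.

Request:
{"api": "carry_out", "payload": {
  "plan": [
    {"rz": -1,"fingers": -1},
    {"rz": -1},
    {"rz": -1},
    {"rz": -1},
    {"rz": -1},
    {"rz": -1},
    {"rz": -1},
    {"rz": -0.43},
    {"dx": 1,"dy": 0.7},
    {"dx": 1,"dy": 0.7},
    {"dx": 1,"dy": 0.7},
    {"dx": 1,"dy": 0.7}
  ],
  "force": 12
}}

```text
validation failed for argument at $.pl...
```

```bash
python3 - <<'E'
from h import *
# tray outline in top image: grey low-sat
for n in ('top','scene'):
    c=cam(n);h,s,v=cv2.split(hsv(c))
    print(n,hsv(c)[215,300] if n=='top' else hsv(c)[220,215])
    m=((s<50)&(v>40)).astype(np.uint8); m=cv2.morphologyEx(m,cv2.MORPH_OPEN,np.ones((3,3)))
    k,l,st,ce=cv2.connectedComponentsWithStats(m)
    i=l[215,300] if n=='top' else l[220,215]
    print(st[i])
    cs,_=cv2.findContours((l==i).astype(np.uint8),cv2.RETR_EXTERNAL,cv2.CHAIN_APPROX_NONE)
    hull=cv2.convexHull(cs[0])[:,0].astype(float)
    for z in (0.005,.022):
        W=np.array([onz(c,p,z)[:2] for p in hull],np.float32);r=cv2.minAreaRect(W);print(z,np.round(r[0],4),np.round(r[1],4),r[2])
E
```

```text
top [ 30  19 121]
[ 255  182   86   74 5316]
0.005 [ 0.4373 -0.0561] [0.2226 0.1768] 83.08607482910156
0.022 [ 0.4365 -0.0544] [0.2189 0.1738] 83.08609008789062
scene [ 30  10 124]
[ 146  186  123   75 5000]
0.005 [ 0.3942 -0.0578] [0.2506 0.2678] 83.122314453125
0.022 [ 0.4096 -0.0653] [0.246  0.2629] 83.122314453125
```

Request:
{"api": "carry_out", "payload": {
  "plan": [
    {"fingers": -1,"dx": 0,"dy": 0,"dz": 0,"rx": 0,"ry": 0,"rz": -1},
    {"fingers": -1,"dx": 0,"dy": 0,"dz": 0,"rx": 0,"ry": 0,"rz": -1},
    {"fingers": -1,"dx": 0,"dy": 0,"dz": 0,"rx": 0,"ry": 0,"rz": -1},
    {"fingers": -1,"dx": 0,"dy": 0,"dz": 0,"rx": 0,"ry": 0,"rz": -1},
    {"fingers": -1,"dx": 0,"dy": 0,"dz": 0,"rx": 0,"ry": 0,"rz": -1},
    {"fingers": -1,"dx": 0,"dy": 0,"dz": 0,"rx": 0,"ry": 0,"rz": -1},
    {"fingers": -1,"dx": 0,"dy": 0,"dz": 0,"rx": 0,"ry": 0,"rz": -1},
    {"fingers": -1,"dx": 0,"dy": 0,"dz": 0,"rx": 0,"ry": 0,"rz": -0.43}
  ],
  "force": 12
}}

```text
time_s: 1.5
tool_pos: [0.1757, -0.6258, 0.2226]
tool_rot: [180.0, 0.0, 90.2]
force: [-0.1, 0.0, -0.1]
grip_width: 0.0868
```

Request:
{"api": "carry_out", "payload": {
  "plan": [
    {"fingers": -1,"dx": 1,"dy": 0.7,"dz": 0,"rx": 0,"ry": 0,"rz": 0.02},
    {"fingers": -1,"dx": 1,"dy": 0.7,"dz": 0,"rx": 0,"ry": 0,"rz": 0},
    {"fingers": -1,"dx": 1,"dy": 0.7,"dz": 0,"rx": 0,"ry": 0,"rz": 0},
    {"fingers": -1,"dx": 1,"dy": 0.7,"dz": 0,"rx": 0,"ry": 0,"rz": 0},
    {"fingers": -1,"dx": 1,"dy": 0.7,"dz": 0,"rx": 0,"ry": 0,"rz": 0},
    {"fingers": -1,"dx": 1,"dy": 0.7,"dz": 0,"rx": 0,"ry": 0,"rz": 0},
    {"fingers": -1,"dx": 1,"dy": 0.7,"dz": 0,"rx": 0,"ry": 0,"rz": 0},
    {"fingers": -1,"dx": 1,"dy": 0.7,"dz": 0,"rx": 0,"ry": 0,"rz": 0},
    {"fingers": -1,"dx": 1,"dy": 0.7,"dz": 0,"rx": 0,"ry": 0,"rz": 0},
    {"fingers": -1,"dx": 1,"dy": 0.7,"dz": 0,"rx": 0,"ry": 0,"rz": 0},
    {"fingers": -1,"dx": 1,"dy": 0.7,"dz": 0,"rx": 0,"ry": 0,"rz": 0},
    {"fingers": -1,"dx": 1,"dy": 0.7,"dz": 0,"rx": 0,"ry": 0,"rz": 0}
  ]
}}

```text
time_s: 3.0
tool_pos: [0.4296, -0.2657, 0.2228]
tool_rot: [180.0, 0.0, 89.8]
force: [0.4, 1.0, -0.5]
grip_width: 0.087
```

Request:
{"api": "carry_out", "payload": {
  "plan": [
    {"fingers": -1,"dx": 1,"dy": 0.7,"dz": 0},
    {"fingers": -1,"dx": 1,"dy": 0.7,"dz": 0},
    {"fingers": -1,"dx": 1,"dy": 0.7,"dz": 0},
    {"fingers": -1,"dx": 1,"dy": 0.7,"dz": 0},
    {"fingers": -1,"dx": 1,"dy": 0.7,"dz": 0},
    {"fingers": -1,"dx": 1,"dy": 0.7,"dz": 0}
  ]
}}

```text
validation failed for argument at $.pl...
```

Request:
{"api": "carry_out", "payload": {
  "plan": [
    {"fingers": -1,"dx": 1,"dy": 0.2,"dz": 0.1,"rx": 0,"ry": 0,"rz": 0},
    {"fingers": -1,"dx": 1,"dy": 0.2,"dz": 0.1,"rx": 0,"ry": 0,"rz": 0},
    {"fingers": -1,"dx": 1,"dy": 0.2,"dz": 0.1,"rx": 0,"ry": 0,"rz": 0},
    {"fingers": -1,"dx": 1,"dy": 0.2,"dz": 0.1,"rx": 0,"ry": 0,"rz": 0},
    {"fingers": -1,"dx": 1,"dy": 0.2,"dz": 0.1,"rx": 0,"ry": 0,"rz": 0},
    {"fingers": -1,"dx": 1,"dy": 0.2,"dz": 0.1,"rx": 0,"ry": 0,"rz": 0},
    {"fingers": -1,"dx": 1,"dy": 0.2,"dz": 0.1,"rx": 0,"ry": 0,"rz": 0},
    {"fingers": -1,"dx": 1,"dy": 0,"dz": 0.1,"rx": 0,"ry": 0,"rz": 0},
    {"fingers": -1,"dx": 1,"dy": -0.2,"dz": 0.1,"rx": 0,"ry": 0,"rz": 0},
    {"fingers": -1,"dx": 1,"dy": -0.2,"dz": 0.1,"rx": 0,"ry": 0,"rz": 0},
    {"fingers": -1,"dx": 1,"dy": -0.2,"dz": 0.1,"rx": 0,"ry": 0,"rz": 0},
    {"fingers": -1,"dx": 1,"dy": -0.2,"dz": 0.1,"rx": 0,"ry": 0,"rz": 0}
  ]
}}

```text
time_s: 4.5
tool_pos: [0.4481, 0.0942, 0.1867]
tool_rot: [180.0, 0.0, 89.8]
force: [-0.4, -0.6, 0.5]
grip_width: 0.0871
```

Request:
{"api": "carry_out", "payload": {
  "plan": [
    {"fingers": -1,"dx": 1,"dy": -0.4,"dz": 0.3,"rx": 0,"ry": 0,"rz": 0},
    {"fingers": -1,"dx": 1,"dy": -0.4,"dz": 0.3,"rx": 0,"ry": 0,"rz": 0},
    {"fingers": -1,"dx": 0.2,"dy": 0,"dz": 0.3,"rx": 0,"ry": 0,"rz": 0},
    {"fingers": -1,"dx": 0,"dy": 0,"dz": 0.3,"rx": 0,"ry": 0,"rz": 0},
    {"fingers": -1,"dx": 0,"dy": 0,"dz": 0,"rx": 0,"ry": 0,"rz": 0}
  ]
}}

```text
time_s: 5.12
tool_pos: [0.4244, 0.158, 0.1497]
tool_rot: [-179.9, 0.0, 89.7]
force: [0.2, -0.2, -0.2]
grip_width: 0.0874
```

Request:
{"api": "carry_out", "payload": {
  "plan": [
    {"fingers": -1,"dx": 0.09,"dy": 0.03,"dz": 0.9,"rx": 0,"ry": 0,"rz": 0},
    {"fingers": -1,"dx": 0,"dy": 0,"dz": 0.9,"rx": 0,"ry": 0,"rz": 0},
    {"fingers": -1,"dx": 0,"dy": 0,"dz": 0.9,"rx": 0,"ry": 0,"rz": 0},
    {"fingers": -1,"dx": 0,"dy": 0,"dz": 0.6,"rx": 0,"ry": 0,"rz": 0},
    {"fingers": -1,"dx": 0,"dy": 0,"dz": 0.46,"rx": 0,"ry": 0,"rz": 0},
    {"fingers": -1,"dx": 0,"dy": 0,"dz": 0,"rx": 0,"ry": 0,"rz": 0}
  ]
}}

```text
time_s: 5.88
tool_pos: [0.425, 0.1615, 0.037]
tool_rot: [-179.9, -0.0, 89.7]
force: [0.1, 0.0, 0.6]
grip_width: 0.0868
```

```bash
python3 - <<'E'
from h import *
o=sensors.get_obs();print(o['tool_pos'],o['force'])
t=cam('top');s=cam('scene');save(s,'p1.png',(200,80,360,240),3);save(t,'p1t.png',(160,160,280,280),4)
E
```

```text
[0.42502539 0.16146975 0.03704521] [0.07981353 0.0119295  0.6463268 ]
```

View pics/p1.png

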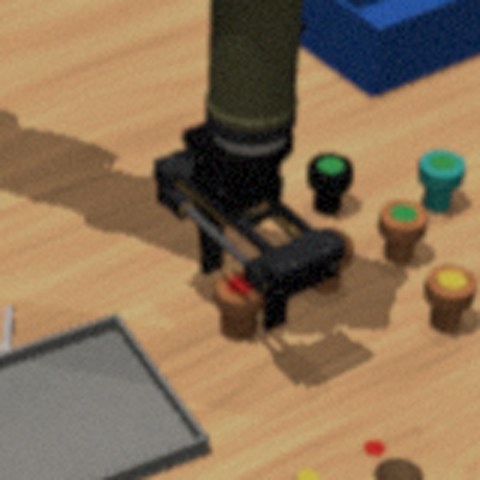

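The fingers straddle the red foot (crop about (238,290)). Closing, then a small lift.

Request:
{"api": "carry_out", "payload": {
  "plan": [
    {"fingers": 1,"dx": 0,"dy": 0,"dz": 0,"rx": 0,"ry": 0,"rz": 0},
    {"fingers": 1,"dx": 0,"dy": 0,"dz": 0,"rx": 0,"ry": 0,"rz": 0},
    {"fingers": 1,"dx": 0,"dy": 0,"dz": 0,"rx": 0,"ry": 0,"rz": 0},
    {"fingers": 1,"dx": 0,"dy": 0,"dz": 0,"rx": 0,"ry": 0,"rz": 0},
    {"fingers": 1,"dx": 0,"dy": 0,"dz": 0,"rx": 0,"ry": 0,"rz": 0},
    {"fingers": 1,"dx": 0,"dy": 0,"dz": -0.5,"rx": 0,"ry": 0,"rz": 0},
    {"fingers": 1,"dx": 0,"dy": 0,"dz": -1,"rx": 0,"ry": 0,"rz": 0},
    {"fingers": 1,"dx": 0,"dy": 0,"dz": -1,"rx": 0,"ry": 0,"rz": 0},
    {"fingers": 1,"dx": 0,"dy": 0,"dz": -0.5,"rx": 0,"ry": 0,"rz": 0},
    {"fingers": 1,"dx": 0,"dy": 0,"dz": 0,"rx": 0,"ry": 0,"rz": 0}
  ],
  "force": 20
}}

```text
time_s: 7.22
tool_pos: [0.4263, 0.1619, 0.1287]
tool_rot: [179.8, 0.0, 89.8]
force: [-0.4, 0.4, -0.8]
grip_width: 0.0474
```

```bash
python3 - <<'E'
from h import *
o=sensors.get_obs();print(o['tool_pos'],o['force'])
t=cam('top');s=cam('scene');save(s,'p2.png',(200,60,360,220),3);save(t,'p2t.png',(160,160,280,280),4)
E
```

```text
[0.42630927 0.16194853 0.12871199] [-0.44483968  0.35340588 -0.77377002]
```

View pics/p2.png

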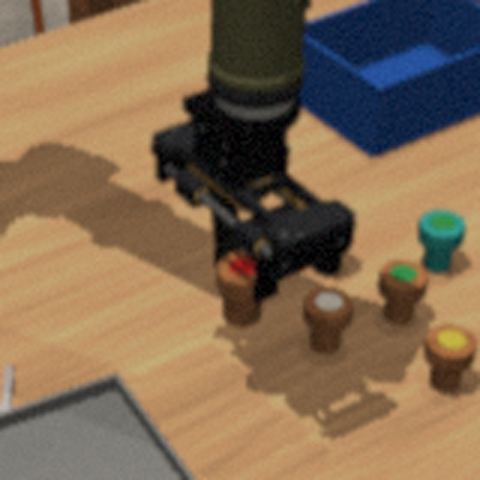

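View pics/p2t.png

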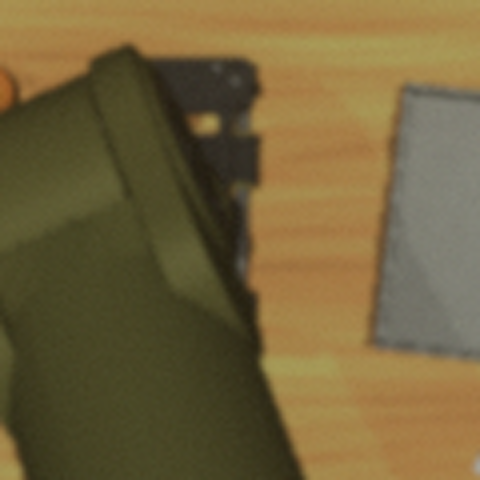

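Request:
{"api": "carry_out", "payload": {
  "plan": [
    {"fingers": 1,"dx": -1,"dy": 0.2,"dz": 0,"rx": 0,"ry": 0,"rz": 0},
    {"fingers": 1,"dx": -1,"dy": 0.2,"dz": 0,"rx": 0,"ry": 0,"rz": 0},
    {"fingers": 1,"dx": -1,"dy": 0.2,"dz": 0,"rx": 0,"ry": 0,"rz": 0},
    {"fingers": 1,"dx": -1,"dy": 0.2,"dz": 0,"rx": 0,"ry": 0,"rz": 0},
    {"fingers": 1,"dx": -1,"dy": 0.2,"dz": 0,"rx": 0,"ry": 0,"rz": 0},
    {"fingers": 1,"dx": -1,"dy": 0,"dz": 0,"rx": 0,"ry": 0,"rz": 0},
    {"fingers": 1,"dx": -1,"dy": 0,"dz": 0,"rx": 0,"ry": 0,"rz": 0},
    {"fingers": 1,"dx": -1,"dy": 0,"dz": 0,"rx": 0,"ry": 0,"rz": 0},
    {"fingers": 1,"dx": -1,"dy": 0,"dz": 0,"rx": 0,"ry": 0,"rz": 0},
    {"fingers": 1,"dx": -1,"dy": -0.2,"dz": 0,"rx": 0,"ry": 0,"rz": 0},
    {"fingers": 1,"dx": -1,"dy": -0.2,"dz": 0,"rx": 0,"ry": 0,"rz": 0},
    {"fingers": 1,"dx": -1,"dy": -0.2,"dz": 0,"rx": 0,"ry": 0,"rz": 0}
  ]
}}

```text
time_s: 8.82
tool_pos: [0.4349, -0.1984, 0.1261]
tool_rot: [-179.9, -0.1, 89.8]
force: [-0.1, -0.2, -0.9]
grip_width: 0.0479
```

```bash
python3 gm.py; python3 -c "
from h import *
o=sensors.get_obs();print(o['tool_pos'],o['tool_rot'],o['grip_width'])
s=cam('scene');save(s,'p3.png',(60,130,260,300),3)"
```

```text
scene [ 53.4 109.5] 2595 rect [-0.2564 -0.2378] [0.1406 0.3701] 0.0 holes [] []
scene [120.5 253.2] 1269 rect [ 0.431 -0.307] [0.1    0.0999] 82.0 holes [(array([119.1, 253.6]), 60)] [array([ 0.4321, -0.3117])]
[ 0.43402598 -0.20119176  0.12594054] [-1.79831375e+02 -5.18376556e-02  8.94876209e+01] 0.04744376610159991
```

View pics/p3.png

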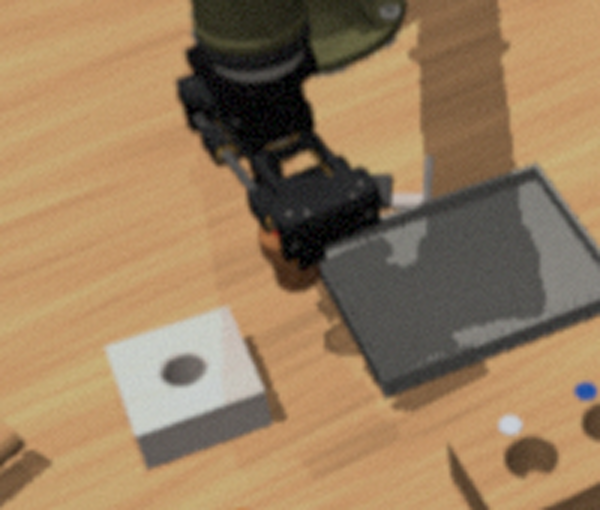

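Request:
{"api": "carry_out", "payload": {
  "plan": [
    {"fingers": 1,"dx": -1,"dy": -0.05,"dz": 0,"rx": 0,"ry": 0,"rz": 0},
    {"fingers": 1,"dx": -1,"dy": -0.05,"dz": 0,"rx": 0,"ry": 0,"rz": 0},
    {"fingers": 1,"dx": -1,"dy": 0,"dz": 0.3,"rx": 0,"ry": 0,"rz": 0},
    {"fingers": 1,"dx": -0.5,"dy": 0,"dz": 0.3,"rx": 0,"ry": 0,"rz": 0},
    {"fingers": 1,"dx": 0,"dy": 0,"dz": 0.2,"rx": 0,"ry": 0,"rz": 0.04},
    {"fingers": 1,"dx": 0,"dy": 0,"dz": 0,"rx": 0,"ry": 0,"rz": 0},
    {"fingers": 1,"dx": 0,"dy": 0,"dz": 0,"rx": 0,"ry": 0,"rz": 0}
  ]
}}

```text
time_s: 9.85
tool_pos: [0.4333, -0.3017, 0.104]
tool_rot: [180.0, 0.0, 89.5]
force: [-0.5, 0.0, -0.6]
grip_width: 0.0475
```

```bash
cat > st.py <<'E'
from h import *
import sys
P=[];R=[];Fz=[]
for i in range(5):
    s=cam('scene' if i%2 else 'top');o=sensors.get_obs();P.append(o['tool_pos']);R.append(o['tool_rot']);Fz.append(o['force'])
print('t',round(o['time_s'],2),'pos',np.mean(P,0).round(4),'sd',np.std(P,0).round(4),'yaw',R[-1].round(2),'F',np.mean(Fz,0).round(2),'w',round(o['grip_width'],4))
E
python3 st.py; python3 -c "
from h import *
s=cam('scene');save(s,'p4.png',(60,180,220,300),4)"
```

```text
t 10.1 pos [ 0.4331 -0.3025  0.1042] sd [0.0001 0.0003 0.0001] yaw [1.7998e+02 4.0000e-02 8.9410e+01] F [-0.13  0.49 -0.33] w 0.0476
```

View pics/p4.png

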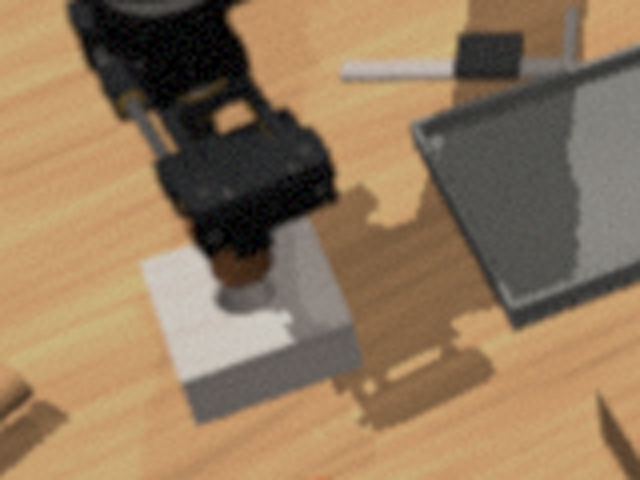

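Request:
{"api": "carry_out", "payload": {
  "plan": [
    {"fingers": 1,"dx": -0.14,"dy": -0.1,"dz": 0.2,"rx": 0,"ry": 0,"rz": -0.06},
    {"fingers": 1,"dx": 0,"dy": 0,"dz": 0.3,"rx": 0,"ry": 0,"rz": 0},
    {"fingers": 1,"dx": 0,"dy": 0,"dz": 0.2,"rx": 0,"ry": 0,"rz": 0},
    {"fingers": 1,"dx": 0,"dy": 0,"dz": 0,"rx": 0,"ry": 0,"rz": 0},
    {"fingers": 1,"dx": 0,"dy": 0,"dz": 0,"rx": 0,"ry": 0,"rz": 0}
  ]
}}

```text
time_s: 10.78
tool_pos: [0.4298, -0.3071, 0.0828]
tool_rot: [180.0, -0.0, 90.0]
force: [0.6, 0.1, -0.2]
grip_width: 0.0473
```

```bash
python3 st.py; python3 -c "
from h import *
s=cam('scene');save(s,'p5.png',(60,180,220,300),4)"
```

```text
t 11.03 pos [ 0.4299 -0.3072  0.083 ] sd [0. 0. 0.] yaw [1.7998e+02 2.0000e-02 8.9990e+01] F [-0.16  0.11 -0.53] w 0.0474
```

View pics/p5.png

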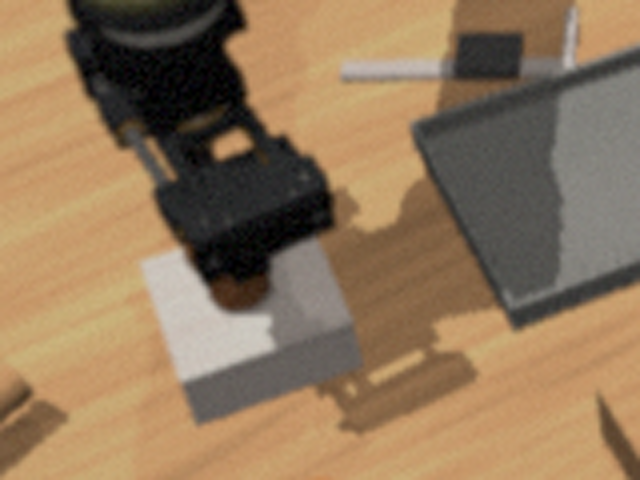

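Request:
{"api": "carry_out", "payload": {
  "plan": [
    {"fingers": 1,"dx": 0,"dy": 0,"dz": 0.07,"rx": 0,"ry": 0,"rz": 0},
    {"fingers": 1,"dx": 0,"dy": 0,"dz": 0.07,"rx": 0,"ry": 0,"rz": 0},
    {"fingers": 1,"dx": 0,"dy": 0,"dz": 0.07,"rx": 0,"ry": 0,"rz": 0},
    {"fingers": 1,"dx": 0,"dy": 0,"dz": 0,"rx": 0,"ry": 0,"rz": 0}
  ]
}}

```text
time_s: 11.58
tool_pos: [0.4303, -0.3073, 0.0792]
tool_rot: [-180.0, 0.1, 90.0]
force: [-5.1, 4.5, 18.1]
grip_width: 0.0474
```

Stopped at the mouth with 18 N. The sideways force could be a mouth-edge effect, so I'll ease off and follow it, to tell a thick foot from a misaligned one.

Request:
{"api": "carry_out", "payload": {
  "plan": [
    {"fingers": 1,"dx": 0,"dy": 0,"dz": -0.06,"rx": 0,"ry": 0,"rz": 0},
    {"fingers": 1,"dx": 0.04,"dy": -0.04,"dz": 0,"rx": 0,"ry": 0,"rz": 0},
    {"fingers": 1,"dx": 0,"dy": 0,"dz": 0.02,"rx": 0,"ry": 0,"rz": 0},
    {"fingers": 1,"dx": 0,"dy": 0,"dz": 0,"rx": 0,"ry": 0,"rz": 0}
  ]
}}

```text
time_s: 12.08
tool_pos: [0.4301, -0.3071, 0.0793]
tool_rot: [179.8, 0.2, 90.0]
force: [0.1, -0.6, 9.3]
grip_width: 0.0472
```

```bash
python3 st.py
```

```text
t 12.32 pos [ 0.4301 -0.307   0.0792] sd [0. 0. 0.] yaw [1.7982e+02 1.5000e-01 8.9990e+01] F [ 0.53 -0.37  8.87] w 0.0472
```

```bash
python3 - <<'E'
import cv2
im=cv2.imread('pics/scene0.png')[125:200,265:365]
cv2.imwrite('pics/z.png',cv2.resize(im,None,fx=8,fy=8,interpolation=cv2.INTER_CUBIC))
E
```

```text
(no output)
```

View pics/z.png

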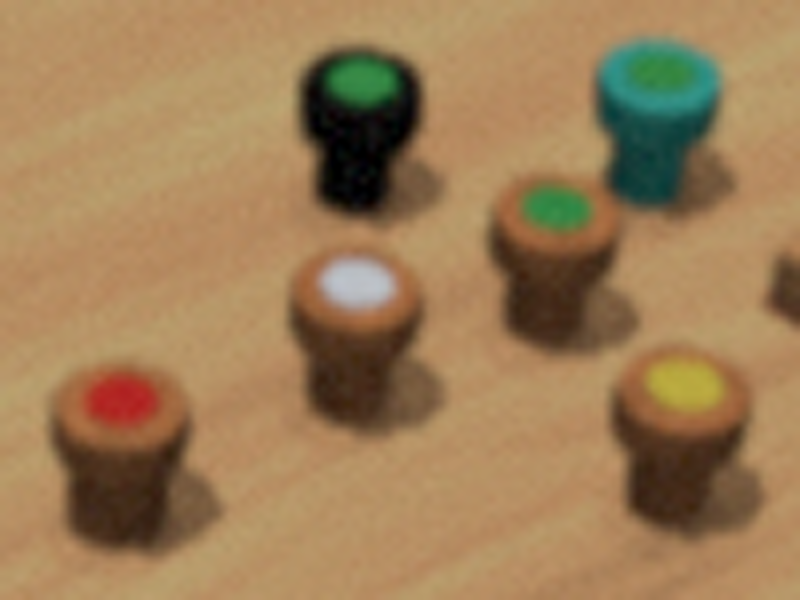

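Red's spigot is 100 px against a 136 px head (ratio 0.74 → 36 mm), while yellow, green and white are about 0.62 (30 mm). That agrees with the stop on the mouth, so red goes to the tray.

Request:
{"api": "carry_out", "payload": {
  "plan": [
    {"fingers": 1,"dx": 0,"dy": 0,"dz": -0.8,"rx": 0,"ry": 0,"rz": 0},
    {"fingers": 1,"dx": 0,"dy": 0,"dz": -0.8,"rx": 0,"ry": 0,"rz": 0},
    {"fingers": 1,"dx": 0.9,"dy": 0.1,"dz": 0,"rx": 0,"ry": 0,"rz": 0},
    {"fingers": 1,"dx": 1,"dy": 0.2,"dz": 0,"rx": 0,"ry": 0,"rz": 0},
    {"fingers": 1,"dx": 1,"dy": 0.2,"dz": 0,"rx": 0,"ry": 0,"rz": 0},
    {"fingers": 1,"dx": 1,"dy": 0.2,"dz": 0,"rx": 0,"ry": 0,"rz": 0},
    {"fingers": 1,"dx": 1,"dy": 0.2,"dz": 0,"rx": 0,"ry": 0,"rz": 0},
    {"fingers": 1,"dx": 1,"dy": 0.1,"dz": 0,"rx": 0,"ry": 0,"rz": 0},
    {"fingers": 1,"dx": 1,"dy": 0,"dz": 0,"rx": 0,"ry": 0,"rz": 0},
    {"fingers": 1,"dx": 1,"dy": 0,"dz": 0.2,"rx": 0,"ry": 0,"rz": 0},
    {"fingers": 1,"dx": 0,"dy": 0,"dz": 0.8,"rx": 0,"ry": 0,"rz": 0},
    {"fingers": 1,"dx": 0,"dy": 0,"dz": 0,"rx": 0,"ry": 0,"rz": 0}
  ]
}}

```text
time_s: 13.82
tool_pos: [0.4557, -0.0672, 0.0932]
tool_rot: [-179.7, -0.1, 90.1]
force: [-0.6, 0.3, -0.8]
grip_width: 0.047
```

```bash
python3 st.py; python3 -c "
from h import *
s=cam('scene');save(s,'p6.png',(120,120,320,270),4)"
```

```text
t 14.07 pos [ 0.4581 -0.0687  0.0955] sd [0.0007 0.0005 0.0007] yaw [1.7995e+02 2.0000e-02 8.9950e+01] F [ 0.22 -0.08 -0.12] w 0.0473
```

View pics/p6.png

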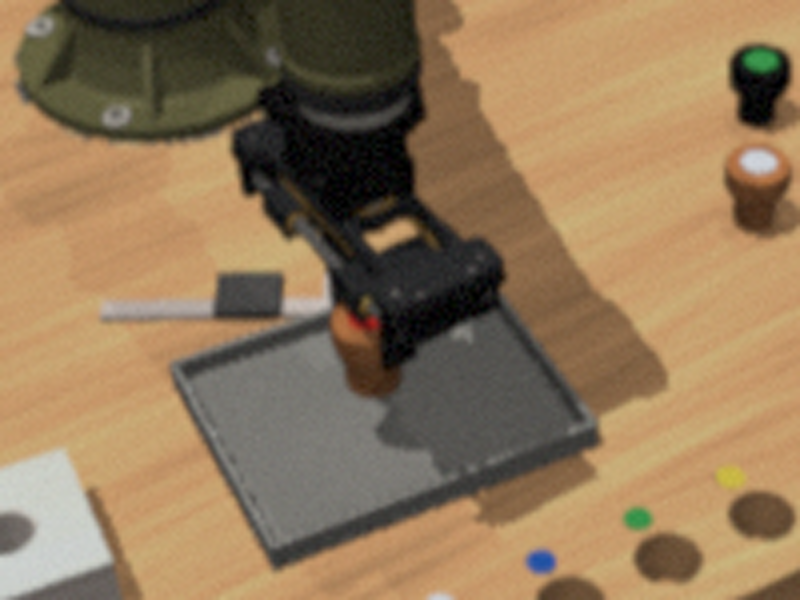

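Request:
{"api": "carry_out", "payload": {
  "plan": [
    {"fingers": 1,"dx": 0,"dy": 0,"dz": 0.8,"rx": 0,"ry": 0,"rz": 0},
    {"fingers": 1,"dx": 0,"dy": 0,"dz": 0.6,"rx": 0,"ry": 0,"rz": 0},
    {"fingers": 1,"dx": 0,"dy": 0,"dz": 0.2,"rx": 0,"ry": 0,"rz": 0},
    {"fingers": 1,"dx": 0,"dy": 0,"dz": 0.1,"rx": 0,"ry": 0,"rz": 0},
    {"fingers": 1,"dx": 0,"dy": 0,"dz": 0.07,"rx": 0,"ry": 0,"rz": 0},
    {"fingers": 1,"dx": 0,"dy": 0,"dz": 0,"rx": 0,"ry": 0,"rz": 0}
  ]
}}

```text
time_s: 14.88
tool_pos: [0.4588, -0.069, 0.0428]
tool_rot: [180.0, 0.0, 90.0]
force: [-0.6, -0.1, 0.2]
grip_width: 0.0475
```

```bash
python3 st.py
```

```text
t 15.12 pos [ 0.4588 -0.0691  0.0428] sd [0.0001 0.     0.    ] yaw [1.7998e+02 2.0000e-02 8.9990e+01] F [0.39 0.01 0.05] w 0.0475
```

Nearly on the floor (about 1 mm above). Release, rise.

Request:
{"api": "carry_out", "payload": {
  "plan": [
    {"fingers": 1,"dx": 0,"dy": 0,"dz": 0.03,"rx": 0,"ry": 0,"rz": 0},
    {"fingers": -1,"dx": 0,"dy": 0,"dz": 0,"rx": 0,"ry": 0,"rz": 0},
    {"fingers": -1,"dx": 0,"dy": 0,"dz": 0,"rx": 0,"ry": 0,"rz": 0},
    {"fingers": -1,"dx": 0,"dy": 0,"dz": 0,"rx": 0,"ry": 0,"rz": 0},
    {"fingers": -1,"dx": 0,"dy": 0,"dz": 0,"rx": 0,"ry": 0,"rz": 0},
    {"fingers": -1,"dx": 0,"dy": 0,"dz": -0.5,"rx": 0,"ry": 0,"rz": 0},
    {"fingers": -1,"dx": 0,"dy": 0,"dz": -1,"rx": 0,"ry": 0,"rz": 0},
    {"fingers": -1,"dx": 0,"dy": 0,"dz": -1,"rx": 0,"ry": 0,"rz": 0},
    {"fingers": -1,"dx": 1,"dy": 0.2,"dz": 0,"rx": 0,"ry": 0,"rz": 0},
    {"fingers": -1,"dx": 1,"dy": 0.2,"dz": 0,"rx": 0,"ry": 0,"rz": 0},
    {"fingers": -1,"dx": 1,"dy": 0.2,"dz": 0,"rx": 0,"ry": 0,"rz": 0},
    {"fingers": -1,"dx": 1,"dy": 0.2,"dz": 0,"rx": 0,"ry": 0,"rz": 0}
  ]
}}

```text
time_s: 16.62
tool_pos: [0.483, 0.052, 0.1178]
tool_rot: [179.9, 0.0, 90.0]
force: [-0.4, -0.2, 0.5]
grip_width: 0.0869
```

```bash
python3 -c "
from h import *
o=sensors.get_obs();print(o['tool_pos'])
s=cam('scene');save(s,'p7.png',(70,110,400,290),2.4);t=cam('top');
a=blobs(t,'red',(250,180,350,260),5);b=blobs(s,'red',(160,180,270,250),5);print(a,b)
if a and b: print(tri(t,a[0][:2],s,b[0][:2]))
for col,ra in (('yellow',(140,170,170,200)),('green',(130,210,156,235)),('white',(160,210,190,235))): print(col,blobs(t,col,ra))
"; python3 gm.py
```

```text
[0.48302123 0.05195975 0.11776473]
[(np.float64(305.7), np.float64(209.3), 54)] [(np.float64(213.1), np.float64(214.0), 53)]
(array([ 0.45730186, -0.06990694,  0.05784441]), np.float64(0.0003228834134867123))
yellow [(np.float64(153.7), np.float64(182.9), 78)]
green [(np.float64(141.7), np.float64(221.0), 54)]
white [(np.float64(175.1), np.float64(223.7), 74)]
top [395.3 220.7] 1324 rect [ 0.4284 -0.3062] [0.0995 0.1004] 82.0 holes [(array([397.5, 220.2]), 47)] [array([ 0.4294, -0.3118])]
scene [ 60.5 107.1] 2947 rect [-0.257  -0.2041] [0.141 0.438] 0.2 holes [] []
scene [120.6 253.2] 1280 rect [ 0.4312 -0.3068] [0.1001 0.1003] 81.8 holes [(array([119.1, 253.6]), 62)] [array([ 0.4321, -0.3117])]
```

View pics/p7.png

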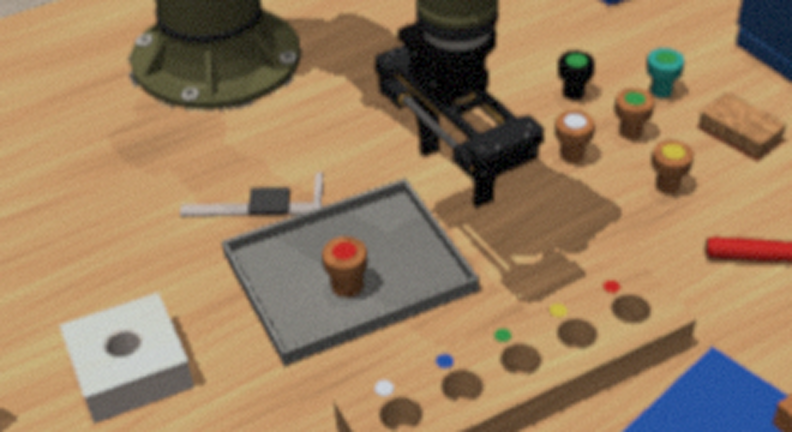

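Red stands upright in the tray (tri height 0.058 ≈ 0.059). The gauge hasn't moved. Next is yellow, the only yellow-dotted brown foot (scene crop (672,152)).

Request:
{"api": "carry_out", "payload": {
  "plan": [
    {"fingers": -1,"dx": 1,"dy": 0.2,"dz": 0,"rx": 0,"ry": 0,"rz": 0},
    {"fingers": -1,"dx": 1,"dy": 0.2,"dz": 0,"rx": 0,"ry": 0,"rz": 0},
    {"fingers": -1,"dx": 1,"dy": 0.2,"dz": 0,"rx": 0,"ry": 0,"rz": 0},
    {"fingers": -1,"dx": 1,"dy": 0.2,"dz": 0,"rx": 0,"ry": 0,"rz": 0},
    {"fingers": -1,"dx": 1,"dy": 0.2,"dz": 0,"rx": 0,"ry": 0,"rz": 0},
    {"fingers": -1,"dx": 1,"dy": 0.2,"dz": 0,"rx": 0,"ry": 0,"rz": 0},
    {"fingers": -1,"dx": 1,"dy": 0.2,"dz": 0,"rx": 0,"ry": 0,"rz": 0},
    {"fingers": -1,"dx": 1,"dy": 0.1,"dz": 0,"rx": 0,"ry": 0,"rz": 0},
    {"fingers": -1,"dx": 1,"dy": 0,"dz": 0,"rx": 0,"ry": 0,"rz": 0},
    {"fingers": -1,"dx": 0.15,"dy": 0,"dz": 0,"rx": 0,"ry": 0,"rz": 0},
    {"fingers": -1,"dx": 0,"dy": 0,"dz": 0,"rx": 0,"ry": 0,"rz": 0}
  ]
}}

```text
time_s: 18.2
tool_pos: [0.5281, 0.324, 0.1165]
tool_rot: [-180.0, 0.1, 89.9]
force: [-0.1, -0.4, 0.7]
grip_width: 0.0871
```

```bash
python3 st.py; python3 -c "
from h import *
s=cam('scene');t=cam('top')
print(onz(s,(213.1,214.0),.059),onz(t,(305.7,209.3),.059))"
```

```text
t 18.45 pos [0.5283 0.3236 0.1165] sd [0.0001 0.0003 0.0001] yaw [1.7999e+02 6.0000e-02 8.9880e+01] F [ 0.04  0.12 -0.18] w 0.0869
[ 0.45841909 -0.07030127  0.059     ] [ 0.45713464 -0.06990642  0.059     ]
```

Request:
{"api": "carry_out", "payload": {
  "plan": [
    {"fingers": -1,"dx": 0.1,"dy": 0.02,"dz": 0.5,"rx": 0,"ry": 0,"rz": -0.01},
    {"fingers": -1,"dx": 0,"dy": 0,"dz": 0.9,"rx": 0,"ry": 0,"rz": 0},
    {"fingers": -1,"dx": 0,"dy": 0,"dz": 0.8,"rx": 0,"ry": 0,"rz": 0},
    {"fingers": -1,"dx": 0,"dy": 0,"dz": 0.45,"rx": 0,"ry": 0,"rz": 0},
    {"fingers": -1,"dx": 0,"dy": 0,"dz": 0,"rx": 0,"ry": 0,"rz": 0},
    {"fingers": -1,"dx": 0,"dy": 0,"dz": 0,"rx": 0,"ry": 0,"rz": 0}
  ]
}}

```text
time_s: 19.3
tool_pos: [0.5286, 0.3291, 0.0378]
tool_rot: [179.9, -0.0, 90.1]
force: [-0.0, -1.4, -0.0]
grip_width: 0.0868
```

```bash
python3 st.py; python3 -c "
from h import *
s=cam('scene');save(s,'p8.png',(270,80,400,210),4)"
```

```text
t 19.55 pos [0.5287 0.3289 0.038 ] sd [0.0001 0.0001 0.0001] yaw [ 1.7993e+02 -2.0000e-02  9.0080e+01] F [ 0.16  0.44 -0.06] w 0.0872
```

View pics/p8.png

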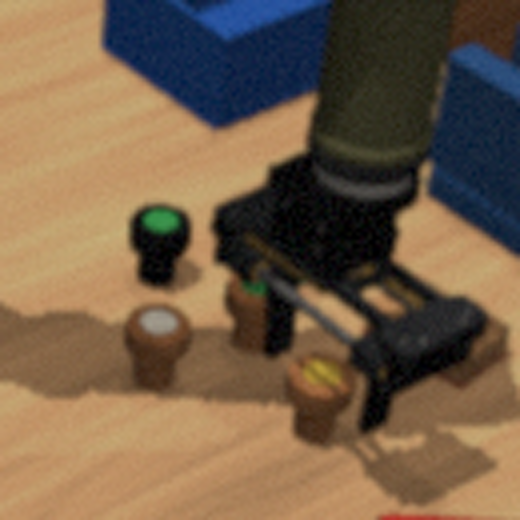

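Request:
{"api": "carry_out", "payload": {
  "plan": [
    {"fingers": -1,"dx": -0.08,"dy": 0,"dz": 0.02,"rx": 0,"ry": 0,"rz": 0},
    {"fingers": -1,"dx": 0,"dy": 0,"dz": 0,"rx": 0,"ry": 0,"rz": 0},
    {"fingers": -1,"dx": 0,"dy": 0,"dz": 0,"rx": 0,"ry": 0,"rz": 0},
    {"fingers": -1,"dx": 0,"dy": 0,"dz": 0,"rx": 0,"ry": 0,"rz": 0}
  ]
}}

```text
time_s: 20.1
tool_pos: [0.5282, 0.3261, 0.0365]
tool_rot: [-180.0, 0.0, 90.1]
force: [0.3, -0.4, 0.5]
grip_width: 0.0875
```

```bash
python3 st.py
```

```text
t 20.35 pos [0.5282 0.3262 0.0365] sd [0. 0. 0.] yaw [-180.      0.     90.09] F [ 0.33 -0.11 -0.1 ] w 0.087
```

Request:
{"api": "carry_out", "payload": {
  "plan": [
    {"fingers": 1,"dx": 0,"dy": 0,"dz": 0,"rx": 0,"ry": 0,"rz": 0},
    {"fingers": 1,"dx": 0,"dy": 0,"dz": 0,"rx": 0,"ry": 0,"rz": 0},
    {"fingers": 1,"dx": 0,"dy": 0,"dz": 0,"rx": 0,"ry": 0,"rz": 0},
    {"fingers": 1,"dx": 0,"dy": 0,"dz": 0,"rx": 0,"ry": 0,"rz": 0},
    {"fingers": 1,"dx": 0,"dy": 0,"dz": 0,"rx": 0,"ry": 0,"rz": 0},
    {"fingers": 1,"dx": 0,"dy": 0,"dz": -0.5,"rx": 0,"ry": 0,"rz": 0},
    {"fingers": 1,"dx": 0,"dy": 0,"dz": -1,"rx": 0,"ry": 0,"rz": 0},
    {"fingers": 1,"dx": 0,"dy": 0,"dz": -1,"rx": 0,"ry": 0,"rz": 0},
    {"fingers": 1,"dx": -1,"dy": 0,"dz": -0.7,"rx": 0,"ry": 0,"rz": 0},
    {"fingers": 1,"dx": -1,"dy": -0.1,"dz": 0,"rx": 0,"ry": 0,"rz": 0},
    {"fingers": 1,"dx": -1,"dy": -0.1,"dz": 0,"rx": 0,"ry": 0,"rz": 0},
    {"fingers": 1,"dx": -1,"dy": -0.1,"dz": 0,"rx": 0,"ry": 0,"rz": 0}
  ]
}}

```text
time_s: 21.85
tool_pos: [0.5194, 0.2054, 0.1336]
tool_rot: [179.9, 0.0, 90.1]
force: [0.9, 0.1, -0.1]
grip_width: 0.0475
```

```bash
python3 -c "
from h import *
o=sensors.get_obs();print(o['tool_pos'])
s=cam('scene');save(s,'p9.png',(200,60,400,220),4)"
```

```text
[0.51940759 0.20544825 0.13356382]
```

View pics/p9.png

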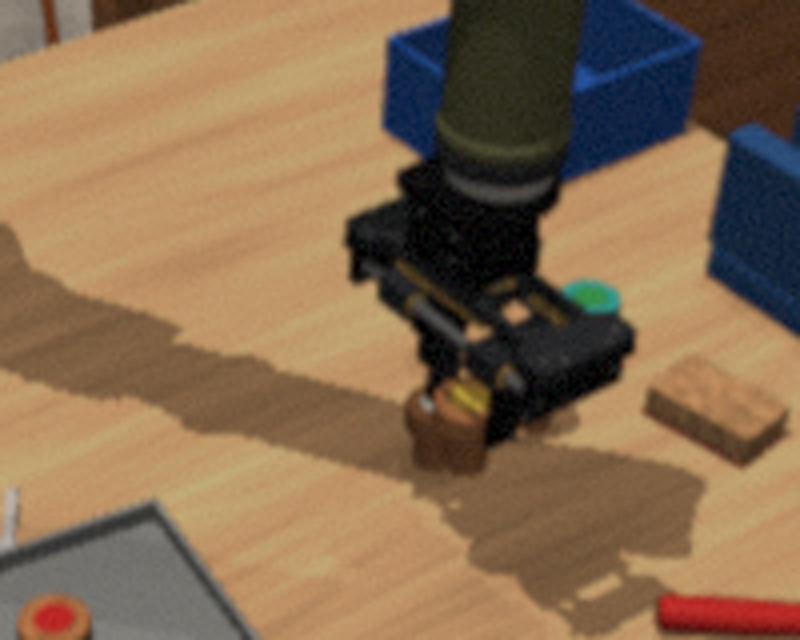

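Request:
{"api": "carry_out", "payload": {
  "plan": [
    {"fingers": 1,"dx": -1,"dy": -0.2,"dz": 0,"rx": 0,"ry": 0,"rz": 0},
    {"fingers": 1,"dx": -1,"dy": -0.2,"dz": 0,"rx": 0,"ry": 0,"rz": 0},
    {"fingers": 1,"dx": -1,"dy": -0.2,"dz": 0,"rx": 0,"ry": 0,"rz": 0},
    {"fingers": 1,"dx": -1,"dy": -0.2,"dz": 0,"rx": 0,"ry": 0,"rz": 0},
    {"fingers": 1,"dx": -1,"dy": -0.2,"dz": 0,"rx": 0,"ry": 0,"rz": 0},
    {"fingers": 1,"dx": -1,"dy": -0.2,"dz": 0,"rx": 0,"ry": 0,"rz": 0},
    {"fingers": 1,"dx": -1,"dy": -0.2,"dz": 0,"rx": 0,"ry": 0,"rz": 0},
    {"fingers": 1,"dx": -1,"dy": -0.2,"dz": 0,"rx": 0,"ry": 0,"rz": 0},
    {"fingers": 1,"dx": -1,"dy": -0.2,"dz": 0,"rx": 0,"ry": 0,"rz": 0},
    {"fingers": 1,"dx": -1,"dy": -0.2,"dz": 0,"rx": 0,"ry": 0,"rz": 0},
    {"fingers": 1,"dx": -1,"dy": -0.2,"dz": 0,"rx": 0,"ry": 0,"rz": 0},
    {"fingers": 1,"dx": -1,"dy": -0.2,"dz": 0,"rx": 0,"ry": 0,"rz": 0}
  ]
}}

```text
time_s: 23.4
tool_pos: [0.4482, -0.1546, 0.1335]
tool_rot: [179.9, 0.1, 90.1]
force: [0.6, 0.1, -0.5]
grip_width: 0.0475
```

```bash
python3 gm.py; python3 st.py
```

```text
scene [ 60.2 107.5] 2779 rect [-0.2558 -0.207 ] [0.4314 0.1409] 89.8 holes [] []
scene [120.6 253.2] 1275 rect [ 0.431  -0.3068] [0.1001 0.1002] 81.8 holes [(array([119.5, 253.4]), 69)] [array([ 0.432 , -0.3107])]
t 23.75 pos [ 0.4483 -0.1535  0.1331] sd [0.0002 0.0009 0.0001] yaw [1.7998e+02 1.0000e-02 9.0210e+01] F [ 0.04  0.17 -0.77] w 0.0477
```

Request:
{"api": "carry_out", "payload": {
  "plan": [
    {"fingers": 1,"dx": -1,"dy": -0.1,"dz": 0,"rx": 0,"ry": 0,"rz": 0},
    {"fingers": 1,"dx": -1,"dy": -0.1,"dz": 0,"rx": 0,"ry": 0,"rz": 0},
    {"fingers": 1,"dx": -1,"dy": -0.1,"dz": 0,"rx": 0,"ry": 0,"rz": 0},
    {"fingers": 1,"dx": -1,"dy": -0.1,"dz": 0,"rx": 0,"ry": 0,"rz": 0},
    {"fingers": 1,"dx": -1,"dy": -0.15,"dz": 0,"rx": 0,"ry": 0,"rz": 0},
    {"fingers": 1,"dx": -0.1,"dy": 0,"dz": 0.5,"rx": 0,"ry": 0,"rz": 0.01},
    {"fingers": 1,"dx": 0,"dy": 0,"dz": 0.5,"rx": 0,"ry": 0,"rz": 0},
    {"fingers": 1,"dx": 0,"dy": 0,"dz": 0.4,"rx": 0,"ry": 0,"rz": 0},
    {"fingers": 1,"dx": 0,"dy": 0,"dz": 0,"rx": 0,"ry": 0,"rz": 0},
    {"fingers": 1,"dx": 0,"dy": 0,"dz": 0,"rx": 0,"ry": 0,"rz": 0},
    {"fingers": 1,"dx": 0,"dy": 0,"dz": 0,"rx": 0,"ry": 0,"rz": 0}
  ]
}}

```text
time_s: 25.12
tool_pos: [0.4321, -0.3071, 0.0912]
tool_rot: [180.0, 0.1, 90.0]
force: [-0.3, -0.8, -0.5]
grip_width: 0.0479
```

```bash
python3 st.py
```

```text
t 25.38 pos [ 0.4319 -0.3072  0.091 ] sd [0.0001 0.     0.0001] yaw [1.7998e+02 3.0000e-02 8.9980e+01] F [ 0.13 -0.08 -0.37] w 0.0472
```

Request:
{"api": "carry_out", "payload": {
  "plan": [
    {"fingers": 1,"dx": 0.01,"dy": -0.02,"dz": 0.3,"rx": 0,"ry": 0,"rz": 0},
    {"fingers": 1,"dx": 0,"dy": 0,"dz": 0.08,"rx": 0,"ry": 0,"rz": 0},
    {"fingers": 1,"dx": 0,"dy": 0,"dz": 0.08,"rx": 0,"ry": 0,"rz": 0},
    {"fingers": 1,"dx": 0,"dy": 0,"dz": 0.06,"rx": 0,"ry": 0,"rz": 0},
    {"fingers": 1,"dx": 0,"dy": 0,"dz": 0,"rx": 0,"ry": 0,"rz": 0}
  ]
}}

```text
time_s: 26.0
tool_pos: [0.4311, -0.3066, 0.0748]
tool_rot: [-180.0, -0.0, 90.0]
force: [-0.2, 0.0, -0.9]
grip_width: 0.0474
```

The spigot has entered the bore (bottom about 4 mm below the mouth, no force). Continuing down.

Request:
{"api": "carry_out", "payload": {
  "plan": [
    {"fingers": 1,"dx": 0,"dy": 0,"dz": 0.15,"rx": 0,"ry": 0,"rz": 0},
    {"fingers": 1,"dx": 0,"dy": 0,"dz": 0.15,"rx": 0,"ry": 0,"rz": 0},
    {"fingers": 1,"dx": 0,"dy": 0,"dz": 0.15,"rx": 0,"ry": 0,"rz": 0},
    {"fingers": 1,"dx": 0,"dy": 0,"dz": 0.15,"rx": 0,"ry": 0,"rz": 0},
    {"fingers": 1,"dx": 0,"dy": 0,"dz": 0.15,"rx": 0,"ry": 0,"rz": 0},
    {"fingers": 1,"dx": 0,"dy": 0,"dz": 0.1,"rx": 0,"ry": 0,"rz": 0},
    {"fingers": 1,"dx": 0,"dy": 0,"dz": 0.04,"rx": 0,"ry": 0,"rz": 0},
    {"fingers": 1,"dx": 0,"dy": 0,"dz": 0,"rx": 0,"ry": 0,"rz": 0}
  ]
}}

```text
time_s: 27.0
tool_pos: [0.4311, -0.3067, 0.0482]
tool_rot: [-180.0, 0.0, 90.0]
force: [-0.2, 0.4, -0.9]
grip_width: 0.0476
```

Request:
{"api": "carry_out", "payload": {
  "plan": [
    {"fingers": 1,"dx": 0,"dy": 0,"dz": 0.04,"rx": 0,"ry": 0,"rz": 0},
    {"fingers": 1,"dx": 0,"dy": 0,"dz": 0.02,"rx": 0,"ry": 0,"rz": 0},
    {"fingers": 1,"dx": 0,"dy": 0,"dz": 0,"rx": 0,"ry": 0,"rz": 0},
    {"fingers": 1,"dx": 0,"dy": 0,"dz": 0,"rx": 0,"ry": 0,"rz": 0}
  ]
}}

```text
time_s: 27.5
tool_pos: [0.4311, -0.3068, 0.0465]
tool_rot: [180.0, 0.0, 90.0]
force: [0.0, -1.1, 1.2]
grip_width: 0.0473
```

```bash
python3 st.py; python3 -c "
from h import *
s=cam('scene');save(s,'p10.png',(60,180,220,300),4)"
```

```text
t 27.75 pos [ 0.4311 -0.3068  0.0465] sd [0. 0. 0.] yaw [-1.800e+02  1.000e-02  8.999e+01] F [0.21 0.25 0.24] w 0.0475
```

View pics/p10.png

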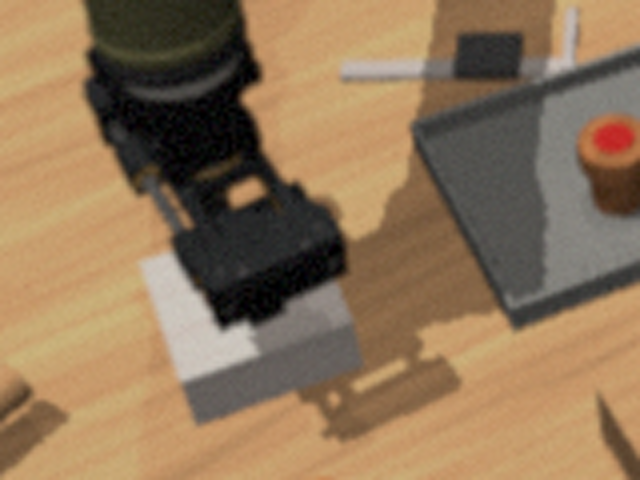

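Yellow fits fully, with the head on the block. It goes to the yellow rack hole at about (0.675, 0.0685).

Request:
{"api": "carry_out", "payload": {
  "plan": [
    {"fingers": 1,"dx": 0,"dy": 0,"dz": -0.7,"rx": 0,"ry": 0,"rz": 0},
    {"fingers": 1,"dx": 0,"dy": 0,"dz": -0.9,"rx": 0,"ry": 0,"rz": 0},
    {"fingers": 1,"dx": 0,"dy": 0,"dz": -0.9,"rx": 0,"ry": 0,"rz": 0},
    {"fingers": 1,"dx": 1,"dy": 0.65,"dz": 0,"rx": 0,"ry": 0,"rz": 0},
    {"fingers": 1,"dx": 1,"dy": 0.65,"dz": 0,"rx": 0,"ry": 0,"rz": 0},
    {"fingers": 1,"dx": 1,"dy": 0.65,"dz": 0,"rx": 0,"ry": 0,"rz": 0},
    {"fingers": 1,"dx": 1,"dy": 0.65,"dz": 0,"rx": 0,"ry": 0,"rz": 0},
    {"fingers": 1,"dx": 1,"dy": 0.65,"dz": 0,"rx": 0,"ry": 0,"rz": 0},
    {"fingers": 1,"dx": 1,"dy": 0.65,"dz": 0,"rx": 0,"ry": 0,"rz": 0},
    {"fingers": 1,"dx": 1,"dy": 0.65,"dz": 0,"rx": 0,"ry": 0,"rz": 0},
    {"fingers": 1,"dx": 1,"dy": 0.65,"dz": 0,"rx": 0,"ry": 0,"rz": 0},
    {"fingers": 1,"dx": 1,"dy": 0.65,"dz": 0,"rx": 0,"ry": 0,"rz": 0}
  ]
}}

```text
time_s: 29.3
tool_pos: [0.6071, -0.0359, 0.1212]
tool_rot: [-180.0, 0.0, 90.0]
force: [-0.2, 0.1, -1.9]
grip_width: 0.0477
```

Request:
{"api": "carry_out", "payload": {
  "plan": [
    {"fingers": 1,"dx": 1,"dy": 0.65,"dz": 0,"rx": 0,"ry": 0,"rz": 0},
    {"fingers": 1,"dx": 1,"dy": 0.65,"dz": 0,"rx": 0,"ry": 0,"rz": 0},
    {"fingers": 1,"dx": 1,"dy": 0.65,"dz": 0,"rx": 0,"ry": 0,"rz": 0},
    {"fingers": 1,"dx": 0.5,"dy": 0.33,"dz": 0,"rx": 0,"ry": 0,"rz": 0},
    {"fingers": 1,"dx": 0,"dy": 0,"dz": 0.3,"rx": 0,"ry": 0,"rz": 0},
    {"fingers": 1,"dx": 0,"dy": 0,"dz": 0,"rx": 0,"ry": 0,"rz": 0},
    {"fingers": 1,"dx": 0,"dy": 0,"dz": 0,"rx": 0,"ry": 0,"rz": 0}
  ]
}}

```text
time_s: 30.18
tool_pos: [0.6747, 0.0661, 0.1121]
tool_rot: [-180.0, 0.1, 89.9]
force: [0.3, 0.4, -0.7]
grip_width: 0.0474
```

```bash
python3 st.py; python3 -c "
from h import *
s=cam('scene');save(s,'p11.png',(200,130,380,310),3.3)
print(proj(s,[[.675,.0685,.045],[.6798,.1344,.045],[.6695,.0026,.045],[.6593,-.1292,.045]]))"
```

```text
t 30.43 pos [0.6751 0.067  0.1127] sd [0.0001 0.0005 0.0001] yaw [1.7998e+02 2.0000e-02 8.9950e+01] F [-0.18 -0.   -0.66] w 0.0476
[[310.27684959 248.25771831]
 [332.68096469 237.88229306]
 [286.74614375 258.88773816]
 [236.77589583 281.8193386 ]]
```

View pics/p11.png

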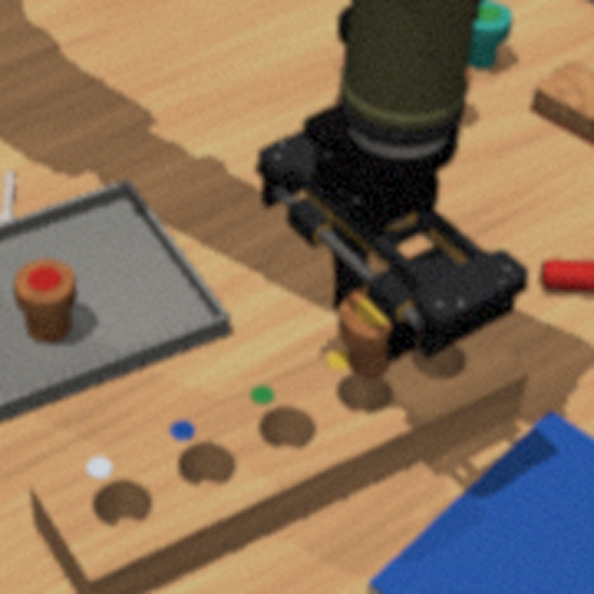

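The hole projects to crop (364,390), right on the dark yellow hole. Lowering.

Request:
{"api": "carry_out", "payload": {
  "plan": [
    {"fingers": 1,"dx": 0.04,"dy": 0,"dz": 0.5,"rx": 0,"ry": 0,"rz": 0},
    {"fingers": 1,"dx": 0,"dy": 0,"dz": 0.5,"rx": 0,"ry": 0,"rz": 0},
    {"fingers": 1,"dx": 0,"dy": 0,"dz": 0.2,"rx": 0,"ry": 0,"rz": 0},
    {"fingers": 1,"dx": 0,"dy": 0,"dz": 0.2,"rx": 0,"ry": 0,"rz": 0},
    {"fingers": 1,"dx": 0,"dy": 0,"dz": 0.3,"rx": 0,"ry": 0,"rz": 0},
    {"fingers": 1,"dx": 0,"dy": 0,"dz": 0.2,"rx": 0,"ry": 0,"rz": 0},
    {"fingers": 1,"dx": 0,"dy": 0,"dz": 0.15,"rx": 0,"ry": 0,"rz": 0},
    {"fingers": 1,"dx": 0,"dy": 0,"dz": 0,"rx": 0,"ry": 0,"rz": 0}
  ]
}}

```text
time_s: 31.48
tool_pos: [0.6749, 0.0694, 0.0506]
tool_rot: [-180.0, 0.0, 90.0]
force: [-0.1, 0.4, -1.0]
grip_width: 0.0477
```

```bash
python3 st.py
```

```text
t 31.73 pos [0.6752 0.0695 0.0512] sd [0.0001 0.     0.0001] yaw [179.97   0.    89.99] F [ 0.41 -0.16 -0.69] w 0.0476
```

Request:
{"api": "carry_out", "payload": {
  "plan": [
    {"fingers": 1,"dx": 0,"dy": 0,"dz": 0.04,"rx": 0,"ry": 0,"rz": 0},
    {"fingers": -1,"dx": 0,"dy": 0,"dz": 0,"rx": 0,"ry": 0,"rz": 0},
    {"fingers": -1,"dx": 0,"dy": 0,"dz": 0,"rx": 0,"ry": 0,"rz": 0},
    {"fingers": -1,"dx": 0,"dy": 0,"dz": 0,"rx": 0,"ry": 0,"rz": 0},
    {"fingers": -1,"dx": 0,"dy": 0,"dz": 0,"rx": 0,"ry": 0,"rz": 0},
    {"fingers": -1,"dx": 0,"dy": 0,"dz": -0.5,"rx": 0,"ry": 0,"rz": 0},
    {"fingers": -1,"dx": 0,"dy": 0,"dz": -1,"rx": 0,"ry": 0,"rz": 0},
    {"fingers": -1,"dx": 0,"dy": 0,"dz": -1,"rx": 0,"ry": 0,"rz": 0},
    {"fingers": -1,"dx": 1,"dy": -0.86,"dz": 0,"rx": 0,"ry": 0,"rz": 0},
    {"fingers": -1,"dx": 1,"dy": -0.86,"dz": 0,"rx": 0,"ry": 0,"rz": 0},
    {"fingers": -1,"dx": 1,"dy": -0.86,"dz": 0,"rx": 0,"ry": 0,"rz": 0},
    {"fingers": -1,"dx": 1,"dy": -0.86,"dz": 0,"rx": 0,"ry": 0,"rz": 0}
  ]
}}

```text
time_s: 33.22
tool_pos: [0.5714, 0.1907, 0.1261]
tool_rot: [179.9, -0.0, 90.0]
force: [0.5, 0.8, 0.5]
grip_width: 0.0866
```

```bash
python3 -c "
from h import *
o=sensors.get_obs();print(o['tool_pos'])
s=cam('scene');save(s,'p12.png',(70,110,400,290),2.4);t=cam('top');
a=blobs(t,'yellow',(210,110,280,160),5);b=blobs(s,'yellow',(280,200,340,260),5);print(a,b)
for p in a: print(onz(t,p[:2],.067).round(4))
for p in b: print(onz(s,p[:2],.067).round(4))
print('green',blobs(t,'green',(95,180,156,270)),blobs(s,'green',(290,110,360,165)))"; python3 gm.py
```

```text
[0.57137918 0.19066853 0.12607701]
[(np.float64(251.5), np.float64(126.9), 79), (np.float64(250.9), np.float64(141.9), 51)] [(np.float64(300.8), np.float64(238.3), 14), (np.float64(311.5), np.float64(242.1), 62)]
[0.6734 0.0696 0.067 ]
[0.633  0.0711 0.067 ]
[0.652  0.0561 0.067 ]
[0.6756 0.0695 0.067 ]
green [(np.float64(141.7), np.float64(221.1), 55), (np.float64(108.2), np.float64(236.8), 74), (np.float64(144.2), np.float64(260.2), 100)] [(np.float64(346.9), np.float64(133.6), 27), (np.float64(336.6), np.float64(151.6), 5)]
top [315.1 213. ] 1884 rect [ 0.4339 -0.0619] [0.176  0.1572] 82.7 holes [(array([295.2, 209.4]), 60)] [array([ 0.4582, -0.0445])]
top [395.2 220.7] 1335 rect [ 0.4284 -0.306 ] [0.0999 0.1004] 82.2 holes [(array([397.6, 220.2]), 40)] [array([ 0.4294, -0.312 ])]
scene [ 63.2 106.5] 2905 rect [-0.2566 -0.1954] [0.141  0.4553] 0.2 holes [] []
scene [120.6 253.2] 1273 rect [ 0.431  -0.3069] [0.1004 0.0999] 82.1 holes [(array([119.8, 253.2]), 73)] [array([ 0.4319, -0.3099])]
```

View pics/p12.png

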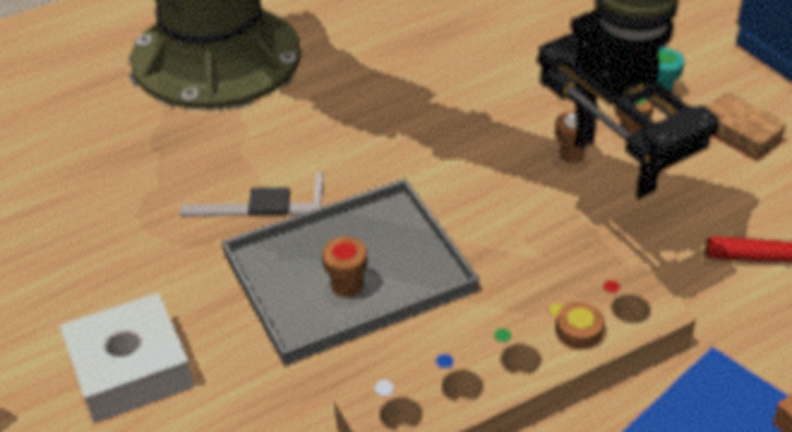

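Yellow is home in its rack hole at (0.6756, 0.0695). Next the brown green-dotted foot, top pixel (142,221).

Request:
{"api": "carry_out", "payload": {
  "plan": [
    {"fingers": -1,"dx": 1,"dy": -0.87,"dz": 0,"rx": 0,"ry": 0,"rz": 0},
    {"fingers": -1,"dx": 1,"dy": -0.87,"dz": 0,"rx": 0,"ry": 0,"rz": 0},
    {"fingers": -1,"dx": 1,"dy": -0.87,"dz": 0,"rx": 0,"ry": 0,"rz": 0},
    {"fingers": -1,"dx": 1,"dy": -0.87,"dz": 0,"rx": 0,"ry": 0,"rz": 0},
    {"fingers": -1,"dx": 1,"dy": -0.87,"dz": 0,"rx": 0,"ry": 0,"rz": 0},
    {"fingers": -1,"dx": 0.48,"dy": -0.42,"dz": 0,"rx": 0,"ry": 0,"rz": 0},
    {"fingers": -1,"dx": 0,"dy": 0,"dz": 0.6,"rx": 0,"ry": 0,"rz": 0},
    {"fingers": -1,"dx": 0,"dy": 0,"dz": 0.6,"rx": 0,"ry": 0,"rz": 0},
    {"fingers": -1,"dx": 0,"dy": 0,"dz": 0,"rx": 0,"ry": 0,"rz": 0},
    {"fingers": -1,"dx": 0,"dy": 0,"dz": 0,"rx": 0,"ry": 0,"rz": 0},
    {"fingers": -1,"dx": 0,"dy": 0,"dz": 0,"rx": 0,"ry": 0,"rz": 0}
  ]
}}

```text
time_s: 34.8
tool_pos: [0.4294, 0.3539, 0.0891]
tool_rot: [180.0, -0.0, 89.9]
force: [0.6, 0.3, -0.2]
grip_width: 0.0869
```

```bash
python3 st.py; python3 -c "
from h import *
s=cam('scene');save(s,'p13.png',(270,80,400,210),4)"
```

```text
t 35.05 pos [0.4292 0.354  0.0891] sd [0.0001 0.     0.0001] yaw [ 1.7996e+02 -1.0000e-02  8.9990e+01] F [ 0.04  0.51 -0.1 ] w 0.087
```

View pics/p13.png

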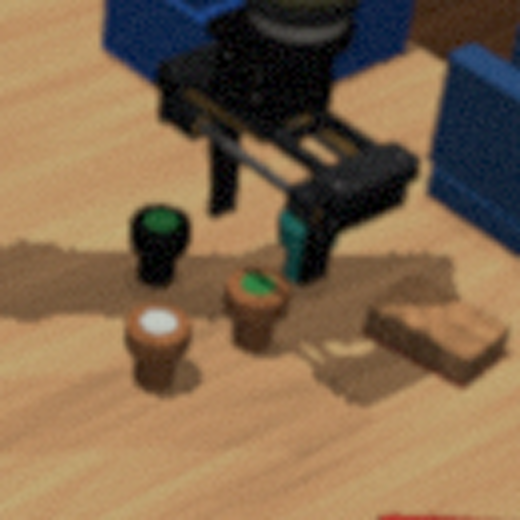

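Request:
{"api": "carry_out", "payload": {
  "plan": [
    {"fingers": -1,"dx": 0.03,"dy": -0.02,"dz": 0.6,"rx": 0,"ry": 0,"rz": 0},
    {"fingers": -1,"dx": 0,"dy": 0,"dz": 0.6,"rx": 0,"ry": 0,"rz": 0},
    {"fingers": -1,"dx": 0,"dy": 0,"dz": 0.4,"rx": 0,"ry": 0,"rz": 0},
    {"fingers": -1,"dx": 0,"dy": 0,"dz": 0.15,"rx": 0,"ry": 0,"rz": 0},
    {"fingers": -1,"dx": 0,"dy": 0,"dz": 0,"rx": 0,"ry": 0,"rz": 0},
    {"fingers": -1,"dx": 0,"dy": 0,"dz": 0,"rx": 0,"ry": 0,"rz": 0},
    {"fingers": -1,"dx": 0,"dy": 0,"dz": 0,"rx": 0,"ry": 0,"rz": 0}
  ]
}}

```text
time_s: 35.98
tool_pos: [0.4286, 0.355, 0.0367]
tool_rot: [179.9, -0.0, 90.0]
force: [0.1, -0.2, 0.1]
grip_width: 0.0871
```

```bash
python3 st.py
```

```text
t 36.23 pos [0.4284 0.3549 0.0365] sd [0.0001 0.0001 0.0001] yaw [179.98  -0.    89.99] F [ 0.37  0.07 -0.1 ] w 0.0871
```

Request:
{"api": "carry_out", "payload": {
  "plan": [
    {"fingers": 1,"dx": 0,"dy": 0,"dz": 0,"rx": 0,"ry": 0,"rz": 0},
    {"fingers": 1,"dx": 0,"dy": 0,"dz": 0,"rx": 0,"ry": 0,"rz": 0},
    {"fingers": 1,"dx": 0,"dy": 0,"dz": 0,"rx": 0,"ry": 0,"rz": 0},
    {"fingers": 1,"dx": 0,"dy": 0,"dz": 0,"rx": 0,"ry": 0,"rz": 0},
    {"fingers": 1,"dx": 0,"dy": 0,"dz": 0,"rx": 0,"ry": 0,"rz": 0},
    {"fingers": 1,"dx": 0,"dy": 0,"dz": -0.5,"rx": 0,"ry": 0,"rz": 0},
    {"fingers": 1,"dx": 0,"dy": 0,"dz": -1,"rx": 0,"ry": 0,"rz": 0},
    {"fingers": 1,"dx": 0,"dy": 0,"dz": -1,"rx": 0,"ry": 0,"rz": 0},
    {"fingers": 1,"dx": 0,"dy": 0.5,"dz": -1,"rx": 0,"ry": 0,"rz": 0},
    {"fingers": 1,"dx": -1,"dy": 0.5,"dz": 0,"rx": 0,"ry": 0,"rz": 0},
    {"fingers": 1,"dx": -1,"dy": 0.2,"dz": 0,"rx": 0,"ry": 0,"rz": 0},
    {"fingers": 1,"dx": -1,"dy": 0,"dz": 0,"rx": 0,"ry": 0,"rz": 0}
  ]
}}

```text
time_s: 37.72
tool_pos: [0.4647, 0.2641, 0.1422]
tool_rot: [179.9, -0.0, 90.0]
force: [-0.5, -0.7, -0.5]
grip_width: 0.0475
```

```bash
python3 -c "
from h import *
o=sensors.get_obs();print(o['tool_pos'])
s=cam('scene');save(s,'p14.png',(200,60,400,220),4)"; python3 gm.py
```

```text
[0.46474262 0.26407234 0.14218966]
top [303.1 216.9] 2765 rect [ 0.4351 -0.0506] [0.1944 0.1552] 82.9 holes [(array([294.7, 210.8]), 87)] [array([ 0.4545, -0.0431])]
top [395.3 220.8] 1329 rect [ 0.4283 -0.3061] [0.0995 0.1004] 82.0 holes [(array([397.6, 220.2]), 46)] [array([ 0.4294, -0.312 ])]
scene [ 63.1 106.9] 2653 rect [-0.2567 -0.1954] [0.1405 0.4552] 0.1 holes [] []
scene [120.6 253.1] 1264 rect [ 0.4308 -0.3068] [0.1003 0.0995] 82.0 holes [(array([120.1, 253.1]), 78)] [array([ 0.432 , -0.3092])]
```

View pics/p14.png

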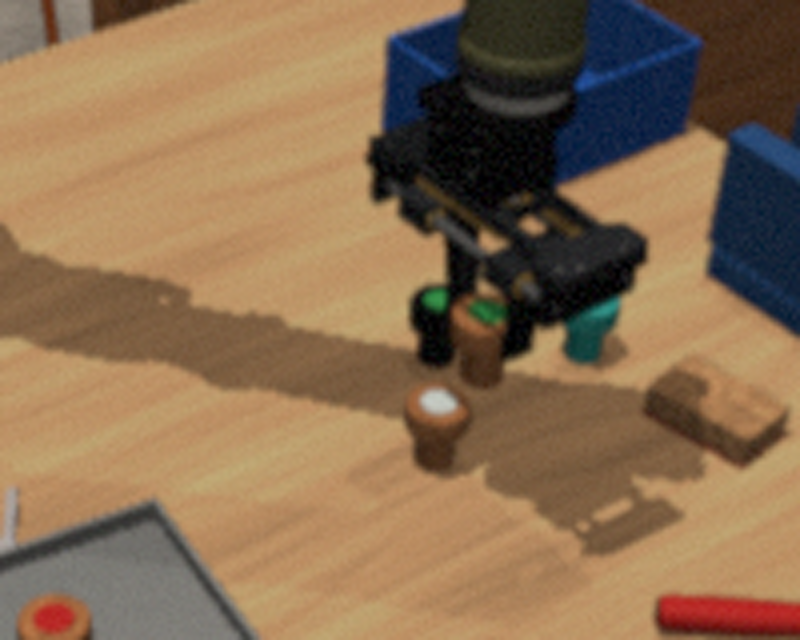

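Request:
{"api": "carry_out", "payload": {
  "plan": [
    {"fingers": 1,"dx": -1,"dy": 0,"dz": 0,"rx": 0,"ry": 0,"rz": 0},
    {"fingers": 1,"dx": -1,"dy": 0,"dz": 0,"rx": 0,"ry": 0,"rz": 0},
    {"fingers": 1,"dx": -1,"dy": 0,"dz": 0,"rx": 0,"ry": 0,"rz": 0},
    {"fingers": 1,"dx": -1,"dy": 0,"dz": 0,"rx": 0,"ry": 0,"rz": 0},
    {"fingers": 1,"dx": -1,"dy": 0,"dz": 0,"rx": 0,"ry": 0,"rz": 0},
    {"fingers": 1,"dx": -1,"dy": 0,"dz": 0,"rx": 0,"ry": 0,"rz": 0},
    {"fingers": 1,"dx": -1,"dy": 0,"dz": 0,"rx": 0,"ry": 0,"rz": 0},
    {"fingers": 1,"dx": -1,"dy": 0,"dz": 0,"rx": 0,"ry": 0,"rz": 0},
    {"fingers": 1,"dx": -1,"dy": 0,"dz": 0,"rx": 0,"ry": 0,"rz": 0},
    {"fingers": 1,"dx": -1,"dy": 0,"dz": 0,"rx": 0,"ry": 0,"rz": 0},
    {"fingers": 1,"dx": -1,"dy": 0,"dz": 0,"rx": 0,"ry": 0,"rz": 0},
    {"fingers": 1,"dx": -1,"dy": 0,"dz": 0,"rx": 0,"ry": 0,"rz": 0}
  ]
}}

```text
time_s: 39.38
tool_pos: [0.465, -0.0946, 0.1419]
tool_rot: [179.9, -0.0, 90.1]
force: [-0.2, -0.2, -0.9]
grip_width: 0.0474
```

Request:
{"api": "carry_out", "payload": {
  "plan": [
    {"fingers": 1,"dx": -1,"dy": -0.2,"dz": 0,"rx": 0,"ry": 0,"rz": 0},
    {"fingers": 1,"dx": -1,"dy": -0.2,"dz": 0,"rx": 0,"ry": 0,"rz": 0},
    {"fingers": 1,"dx": -1,"dy": -0.2,"dz": 0,"rx": 0,"ry": 0,"rz": 0},
    {"fingers": 1,"dx": -1,"dy": -0.2,"dz": 0,"rx": 0,"ry": 0,"rz": 0},
    {"fingers": 1,"dx": -1,"dy": -0.2,"dz": 0.3,"rx": 0,"ry": 0,"rz": 0},
    {"fingers": 1,"dx": -1,"dy": -0.1,"dz": 0.3,"rx": 0,"ry": 0,"rz": 0},
    {"fingers": 1,"dx": -1,"dy": 0,"dz": 0.3,"rx": 0,"ry": 0,"rz": 0},
    {"fingers": 1,"dx": 0,"dy": 0,"dz": 0.3,"rx": 0,"ry": 0,"rz": 0},
    {"fingers": 1,"dx": 0,"dy": 0,"dz": 0.4,"rx": 0,"ry": 0,"rz": 0},
    {"fingers": 1,"dx": 0,"dy": 0,"dz": 0,"rx": 0,"ry": 0,"rz": 0},
    {"fingers": 1,"dx": 0,"dy": 0,"dz": 0,"rx": 0,"ry": 0,"rz": 0},
    {"fingers": 1,"dx": 0,"dy": 0,"dz": 0,"rx": 0,"ry": 0,"rz": 0}
  ]
}}

```text
time_s: 40.88
tool_pos: [0.4315, -0.305, 0.0938]
tool_rot: [180.0, 0.0, 90.0]
force: [-0.3, 0.1, -0.5]
grip_width: 0.0475
```

```bash
python3 st.py;python3 gm.py; python3 -c "
from h import *
s=cam('scene');save(s,'p15.png',(60,180,220,300),4)"
```

```text
t 41.12 pos [ 0.4313 -0.3053  0.0936] sd [0.0001 0.0001 0.0001] yaw [1.7999e+02 2.0000e-02 8.9980e+01] F [ 0.14  0.07 -0.67] w 0.0476
scene [ 22.5 119. ] 1158 rect [-0.2554 -0.3428] [0.1517 0.1476] 86.5 holes [] []
scene [110.6 259.2] 602 rect [ 0.429  -0.3254] [0.0618 0.0991] 82.1 holes [(array([117.6, 254.9]), 30)] [array([ 0.4338, -0.3162])]
scene [497.9 371.7] 551 rect [1.1247 0.179 ] [0.0463 0.0834] 1.1 holes [] []
```

View pics/p15.png

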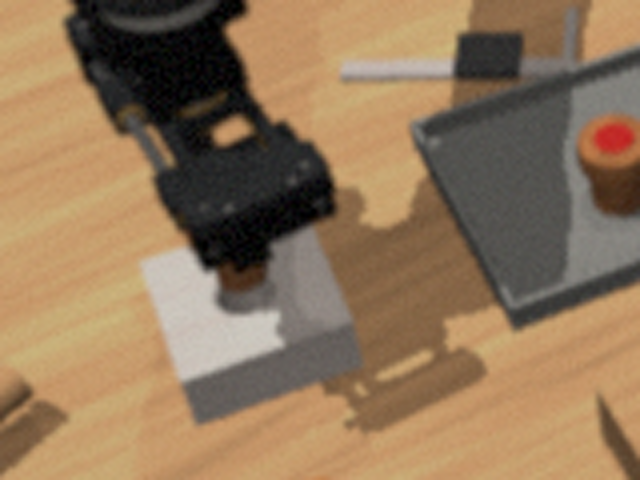

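Request:
{"api": "carry_out", "payload": {
  "plan": [
    {"fingers": 1,"dx": -0.05,"dy": 0,"dz": 0.3,"rx": 0,"ry": 0,"rz": 0},
    {"fingers": 1,"dx": 0,"dy": 0,"dz": 0.1,"rx": 0,"ry": 0,"rz": 0},
    {"fingers": 1,"dx": 0,"dy": 0,"dz": 0.08,"rx": 0,"ry": 0,"rz": 0},
    {"fingers": 1,"dx": 0,"dy": 0,"dz": 0.08,"rx": 0,"ry": 0,"rz": 0},
    {"fingers": 1,"dx": 0,"dy": 0,"dz": 0.07,"rx": 0,"ry": 0,"rz": 0},
    {"fingers": 1,"dx": 0,"dy": 0,"dz": 0,"rx": 0,"ry": 0,"rz": 0}
  ]
}}

```text
time_s: 42.02
tool_pos: [0.431, -0.3067, 0.0742]
tool_rot: [-180.0, -0.0, 90.0]
force: [0.4, -0.1, 0.4]
grip_width: 0.0478
```

Entered. Going on down.

Request:
{"api": "carry_out", "payload": {
  "plan": [
    {"fingers": 1,"dx": 0,"dy": 0,"dz": 0.15,"rx": 0,"ry": 0,"rz": 0},
    {"fingers": 1,"dx": 0,"dy": 0,"dz": 0.15,"rx": 0,"ry": 0,"rz": 0},
    {"fingers": 1,"dx": 0,"dy": 0,"dz": 0.15,"rx": 0,"ry": 0,"rz": 0},
    {"fingers": 1,"dx": 0,"dy": 0,"dz": 0.15,"rx": 0,"ry": 0,"rz": 0},
    {"fingers": 1,"dx": 0,"dy": 0,"dz": 0.15,"rx": 0,"ry": 0,"rz": 0},
    {"fingers": 1,"dx": 0,"dy": 0,"dz": 0.1,"rx": 0,"ry": 0,"rz": 0},
    {"fingers": 1,"dx": 0,"dy": 0,"dz": 0.05,"rx": 0,"ry": 0,"rz": 0},
    {"fingers": 1,"dx": 0,"dy": 0,"dz": 0.02,"rx": 0,"ry": 0,"rz": 0},
    {"fingers": 1,"dx": 0,"dy": 0,"dz": 0,"rx": 0,"ry": 0,"rz": 0},
    {"fingers": 1,"dx": 0,"dy": 0,"dz": 0,"rx": 0,"ry": 0,"rz": 0}
  ]
}}

```text
time_s: 43.28
tool_pos: [0.4312, -0.3068, 0.0469]
tool_rot: [180.0, 0.0, 90.0]
force: [0.5, 0.2, -0.1]
grip_width: 0.0473
```

Request:
{"api": "carry_out", "payload": {
  "plan": [
    {"fingers": 1,"dx": 0,"dy": 0,"dz": -0.7,"rx": 0,"ry": 0,"rz": 0},
    {"fingers": 1,"dx": 0,"dy": 0,"dz": -0.9,"rx": 0,"ry": 0,"rz": 0},
    {"fingers": 1,"dx": 0,"dy": 0,"dz": -0.9,"rx": 0,"ry": 0,"rz": 0},
    {"fingers": 1,"dx": 1,"dy": 0.77,"dz": 0,"rx": 0,"ry": 0,"rz": 0},
    {"fingers": 1,"dx": 1,"dy": 0.77,"dz": 0,"rx": 0,"ry": 0,"rz": 0},
    {"fingers": 1,"dx": 1,"dy": 0.77,"dz": 0,"rx": 0,"ry": 0,"rz": 0},
    {"fingers": 1,"dx": 1,"dy": 0.77,"dz": 0,"rx": 0,"ry": 0,"rz": 0},
    {"fingers": 1,"dx": 1,"dy": 0.77,"dz": 0,"rx": 0,"ry": 0,"rz": 0},
    {"fingers": 1,"dx": 1,"dy": 0.77,"dz": 0,"rx": 0,"ry": 0,"rz": 0},
    {"fingers": 1,"dx": 1,"dy": 0.77,"dz": 0,"rx": 0,"ry": 0,"rz": 0},
    {"fingers": 1,"dx": 1,"dy": 0.77,"dz": 0,"rx": 0,"ry": 0,"rz": 0},
    {"fingers": 1,"dx": 1,"dy": 0.77,"dz": 0,"rx": 0,"ry": 0,"rz": 0}
  ]
}}

```text
time_s: 44.78
tool_pos: [0.6398, -0.036, 0.1217]
tool_rot: [180.0, 0.0, 90.0]
force: [0.2, -0.2, -0.6]
grip_width: 0.0473
```

Request:
{"api": "carry_out", "payload": {
  "plan": [
    {"fingers": 1,"dx": 1,"dy": 0.77,"dz": 0,"rx": 0,"ry": 0,"rz": 0},
    {"fingers": 1,"dx": 0.3,"dy": 0.24,"dz": 0,"rx": 0,"ry": 0,"rz": 0},
    {"fingers": 1,"dx": 0,"dy": 0,"dz": 0.3,"rx": 0,"ry": 0,"rz": 0},
    {"fingers": 1,"dx": 0,"dy": 0,"dz": 0,"rx": 0,"ry": 0,"rz": 0},
    {"fingers": 1,"dx": 0,"dy": 0,"dz": 0,"rx": 0,"ry": 0,"rz": 0},
    {"fingers": 1,"dx": 0,"dy": 0,"dz": 0,"rx": 0,"ry": 0,"rz": 0}
  ]
}}

```text
time_s: 45.52
tool_pos: [0.6693, 0.0011, 0.113]
tool_rot: [180.0, 0.0, 89.9]
force: [0.4, -0.9, -1.1]
grip_width: 0.0475
```

```bash
python3 st.py; python3 -c "
from h import *
s=cam('scene');save(s,'p16.png',(200,130,380,310),3.3)"
```

```text
t 45.77 pos [0.6694 0.0018 0.113 ] sd [0.     0.0003 0.0001] yaw [1.7999e+02 1.0000e-02 8.9980e+01] F [-0.23 -0.02 -0.25] w 0.0474
```

View pics/p16.png

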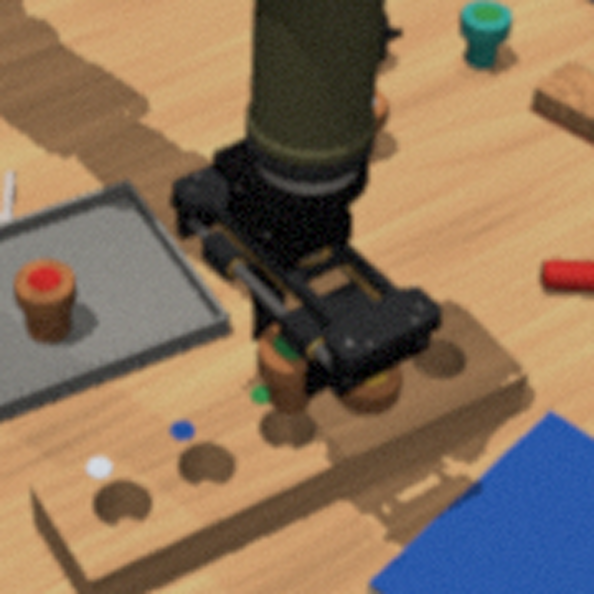

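Request:
{"api": "carry_out", "payload": {
  "plan": [
    {"fingers": 1,"dx": 0,"dy": 0,"dz": 0.5,"rx": 0,"ry": 0,"rz": 0},
    {"fingers": 1,"dx": 0,"dy": 0,"dz": 0.5,"rx": 0,"ry": 0,"rz": 0},
    {"fingers": 1,"dx": 0,"dy": 0,"dz": 0.2,"rx": 0,"ry": 0,"rz": 0},
    {"fingers": 1,"dx": 0,"dy": 0,"dz": 0.2,"rx": 0,"ry": 0,"rz": 0},
    {"fingers": 1,"dx": 0,"dy": 0,"dz": 0.3,"rx": 0,"ry": 0,"rz": 0},
    {"fingers": 1,"dx": 0,"dy": 0,"dz": 0.2,"rx": 0,"ry": 0,"rz": 0},
    {"fingers": 1,"dx": 0,"dy": 0,"dz": 0.15,"rx": 0,"ry": 0,"rz": 0},
    {"fingers": 1,"dx": 0,"dy": 0,"dz": 0.04,"rx": 0,"ry": 0,"rz": 0},
    {"fingers": 1,"dx": 0,"dy": 0,"dz": 0,"rx": 0,"ry": 0,"rz": 0}
  ]
}}

```text
time_s: 46.95
tool_pos: [0.6695, 0.0022, 0.0502]
tool_rot: [180.0, 0.0, 90.0]
force: [-0.7, 0.4, -0.9]
grip_width: 0.0473
```

```bash
python3 st.py
```

```text
t 47.2 pos [0.6696 0.0022 0.0503] sd [0. 0. 0.] yaw [1.7997e+02 1.0000e-02 8.9990e+01] F [ 0.01 -0.21 -0.31] w 0.0473
```

Request:
{"api": "carry_out", "payload": {
  "plan": [
    {"fingers": -1,"dx": 0,"dy": 0,"dz": 0,"rx": 0,"ry": 0,"rz": 0},
    {"fingers": -1,"dx": 0,"dy": 0,"dz": 0,"rx": 0,"ry": 0,"rz": 0},
    {"fingers": -1,"dx": 0,"dy": 0,"dz": 0,"rx": 0,"ry": 0,"rz": 0},
    {"fingers": -1,"dx": 0,"dy": 0,"dz": 0,"rx": 0,"ry": 0,"rz": 0},
    {"fingers": -1,"dx": 0,"dy": 0,"dz": -0.5,"rx": 0,"ry": 0,"rz": 0},
    {"fingers": -1,"dx": 0,"dy": 0,"dz": -1,"rx": 0,"ry": 0,"rz": 0},
    {"fingers": -1,"dx": 0,"dy": 0,"dz": -1,"rx": 0,"ry": 0,"rz": 0},
    {"fingers": -1,"dx": 1,"dy": -0.93,"dz": 0,"rx": 0,"ry": 0,"rz": 0},
    {"fingers": -1,"dx": 1,"dy": -0.93,"dz": 0,"rx": 0,"ry": 0,"rz": 0},
    {"fingers": -1,"dx": 1,"dy": -0.93,"dz": 0,"rx": 0,"ry": 0,"rz": 0},
    {"fingers": -1,"dx": 1,"dy": -0.93,"dz": 0,"rx": 0,"ry": 0,"rz": 0},
    {"fingers": -1,"dx": 1,"dy": -0.93,"dz": 0,"rx": 0,"ry": 0,"rz": 0}
  ]
}}

```text
time_s: 48.7
tool_pos: [0.5293, 0.1535, 0.1263]
tool_rot: [179.9, 0.0, 90.0]
force: [0.5, 0.9, 0.2]
grip_width: 0.0871
```

```bash
python3 -c "
from h import *
o=sensors.get_obs();print(o['tool_pos'])
s=cam('scene');save(s,'p17.png',(70,110,400,290),2.4);t=cam('top');
a=blobs(t,'green',(240,110,300,160),5);b=blobs(s,'green',(260,230,320,280),5);print(a,b)
for p in a: print(onz(t,p[:2],.067).round(4))
for p in b: print(onz(s,p[:2],.067).round(4))
print('white',blobs(t,'white',(160,210,190,240)),blobs(s,'white',(290,140,325,175)))"; python3 gm.py
```

```text
[0.529339   0.15349129 0.12630382]
[(np.float64(277.1), np.float64(128.7), 54), (np.float64(276.0), np.float64(143.6), 25)] [(np.float64(277.7), np.float64(248.3), 9), (np.float64(287.0), np.float64(253.0), 62)]
[0.6683 0.0024 0.067 ]
[0.6282 0.0056 0.067 ]
[ 0.6463 -0.0074  0.067 ]
[0.6698 0.0019 0.067 ]
white [(np.float64(175.2), np.float64(223.7), 51)] []
top [312.5 216.7] 2161 rect [ 0.433  -0.0636] [0.1716 0.1569] 83.1 holes [(array([294.8, 210.7]), 91)] [array([ 0.4548, -0.0434])]
top [395.3 220.7] 1328 rect [ 0.4284 -0.3061] [0.0995 0.1005] 82.0 holes [(array([397.6, 220.4]), 44)] [array([ 0.4288, -0.312 ])]
scene [ 63.2 106.5] 2850 rect [-0.2566 -0.1954] [0.1404 0.455 ] 0.0 holes [] []
scene [120.6 253.1] 1273 rect [ 0.431  -0.3068] [0.1002 0.1001] 81.9 holes [(array([119.5, 253.3]), 69), (array([126., 251.]), 1)] [array([ 0.4317, -0.3106]), array([ 0.4337, -0.2952])]
```

View pics/p17.png

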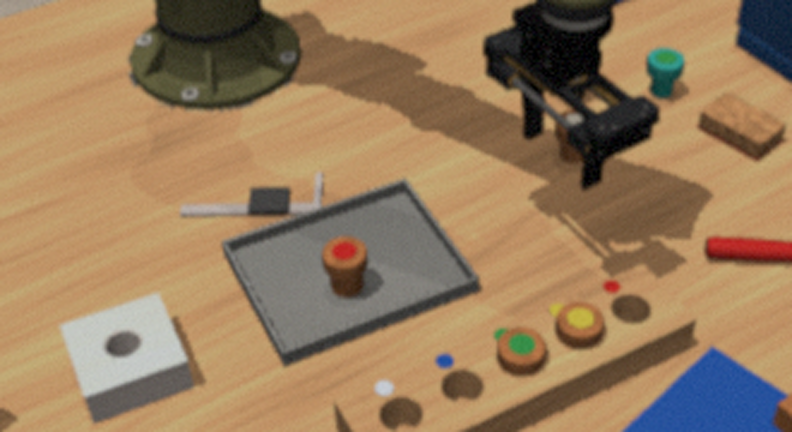

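Green is home. Now white at (0.4212, 0.2675).

Request:
{"api": "carry_out", "payload": {
  "plan": [
    {"fingers": -1,"dx": 1,"dy": -0.93,"dz": 0,"rx": 0,"ry": 0,"rz": 0},
    {"fingers": -1,"dx": 1,"dy": -0.93,"dz": 0,"rx": 0,"ry": 0,"rz": 0},
    {"fingers": -1,"dx": 1,"dy": -0.93,"dz": 0,"rx": 0,"ry": 0,"rz": 0},
    {"fingers": -1,"dx": 0.8,"dy": -0.78,"dz": 0,"rx": 0,"ry": 0,"rz": 0},
    {"fingers": -1,"dx": 0,"dy": 0,"dz": 0.6,"rx": 0,"ry": 0,"rz": 0},
    {"fingers": -1,"dx": 0,"dy": 0,"dz": 0.6,"rx": 0,"ry": 0,"rz": 0},
    {"fingers": -1,"dx": 0,"dy": 0,"dz": 0,"rx": 0,"ry": 0,"rz": 0},
    {"fingers": -1,"dx": 0,"dy": 0,"dz": 0,"rx": 0,"ry": 0,"rz": 0},
    {"fingers": -1,"dx": 0,"dy": 0,"dz": 0,"rx": 0,"ry": 0,"rz": 0}
  ]
}}

```text
time_s: 50.02
tool_pos: [0.4235, 0.2662, 0.0894]
tool_rot: [180.0, -0.0, 89.9]
force: [-0.5, -0.5, 0.1]
grip_width: 0.0871
```

```bash
python3 st.py; python3 -c "
from h import *
s=cam('scene');save(s,'p18.png',(250,80,380,210),4)"
```

```text
t 50.27 pos [0.4232 0.2663 0.0894] sd [0.0001 0.     0.0001] yaw [179.97   0.    89.99] F [ 0.23 -0.23  0.15] w 0.0869
```

View pics/p18.png

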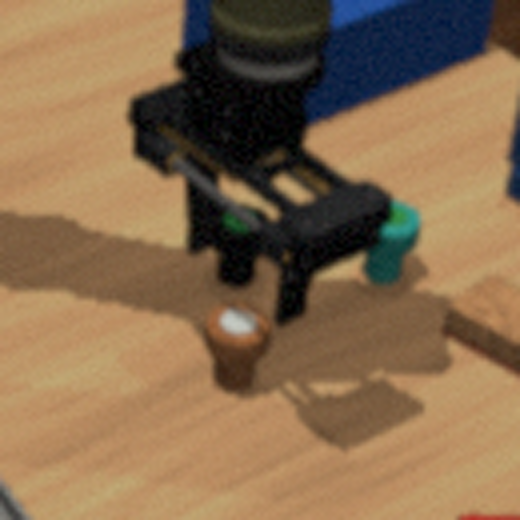

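Request:
{"api": "carry_out", "payload": {
  "plan": [
    {"fingers": -1,"dx": 0.04,"dy": -0.06,"dz": 0.6,"rx": 0,"ry": 0,"rz": 0},
    {"fingers": -1,"dx": 0,"dy": 0,"dz": 0.6,"rx": 0,"ry": 0,"rz": 0},
    {"fingers": -1,"dx": 0,"dy": 0,"dz": 0.4,"rx": 0,"ry": 0,"rz": 0},
    {"fingers": -1,"dx": 0,"dy": 0,"dz": 0.16,"rx": 0,"ry": 0,"rz": 0},
    {"fingers": -1,"dx": 0,"dy": 0,"dz": 0,"rx": 0,"ry": 0,"rz": 0},
    {"fingers": -1,"dx": 0,"dy": 0,"dz": 0,"rx": 0,"ry": 0,"rz": 0},
    {"fingers": -1,"dx": 0,"dy": 0,"dz": 0,"rx": 0,"ry": 0,"rz": 0}
  ]
}}

```text
time_s: 51.2
tool_pos: [0.4214, 0.2676, 0.0367]
tool_rot: [179.9, -0.0, 90.0]
force: [0.8, -0.1, 0.7]
grip_width: 0.0873
```

```bash
python3 st.py
```

```text
t 51.45 pos [0.4213 0.2675 0.0365] sd [0.0001 0.0001 0.0001] yaw [1.7998e+02 1.0000e-02 8.9980e+01] F [-0.19 -0.09  0.11] w 0.0872
```

Request:
{"api": "carry_out", "payload": {
  "plan": [
    {"fingers": 1,"dx": 0,"dy": 0,"dz": 0,"rx": 0,"ry": 0,"rz": 0},
    {"fingers": 1,"dx": 0,"dy": 0,"dz": 0,"rx": 0,"ry": 0,"rz": 0},
    {"fingers": 1,"dx": 0,"dy": 0,"dz": 0,"rx": 0,"ry": 0,"rz": 0},
    {"fingers": 1,"dx": 0,"dy": 0,"dz": 0,"rx": 0,"ry": 0,"rz": 0},
    {"fingers": 1,"dx": 0,"dy": 0,"dz": 0,"rx": 0,"ry": 0,"rz": 0},
    {"fingers": 1,"dx": 0,"dy": 0,"dz": -0.5,"rx": 0,"ry": 0,"rz": 0},
    {"fingers": 1,"dx": 0,"dy": 0,"dz": -1,"rx": 0,"ry": 0,"rz": 0},
    {"fingers": 1,"dx": 0,"dy": 0,"dz": -1,"rx": 0,"ry": 0,"rz": 0},
    {"fingers": 1,"dx": 0,"dy": 0.5,"dz": -1,"rx": 0,"ry": 0,"rz": 0},
    {"fingers": 1,"dx": -1,"dy": 0.5,"dz": 0,"rx": 0,"ry": 0,"rz": 0},
    {"fingers": 1,"dx": -1,"dy": 0.4,"dz": 0,"rx": 0,"ry": 0,"rz": 0},
    {"fingers": 1,"dx": -1,"dy": 0,"dz": 0,"rx": 0,"ry": 0,"rz": 0}
  ]
}}

```text
time_s: 52.95
tool_pos: [0.4638, 0.1767, 0.1423]
tool_rot: [179.9, -0.0, 90.0]
force: [-0.3, 0.1, -0.7]
grip_width: 0.0475
```

```bash
python3 -c "
from h import *
o=sensors.get_obs();print(o['tool_pos'])
s=cam('scene');save(s,'p19.png',(200,60,400,220),4)"; python3 gm.py
```

```text
[0.46384774 0.1766871  0.14227349]
top [395.3 220.8] 1322 rect [ 0.4283 -0.3061] [0.0995 0.1002] 82.0 holes [(array([397.5, 220.1]), 49)] [array([ 0.4296, -0.3118])]
scene [ 63.  106.7] 2787 rect [-0.2563 -0.1954] [0.1409 0.455 ] 0.0 holes [] []
scene [120.6 253.1] 1272 rect [ 0.431  -0.3068] [0.1003 0.0999] 82.0 holes [(array([119.6, 253.3]), 71)] [array([ 0.4319, -0.3104])]
```

View pics/p19.png

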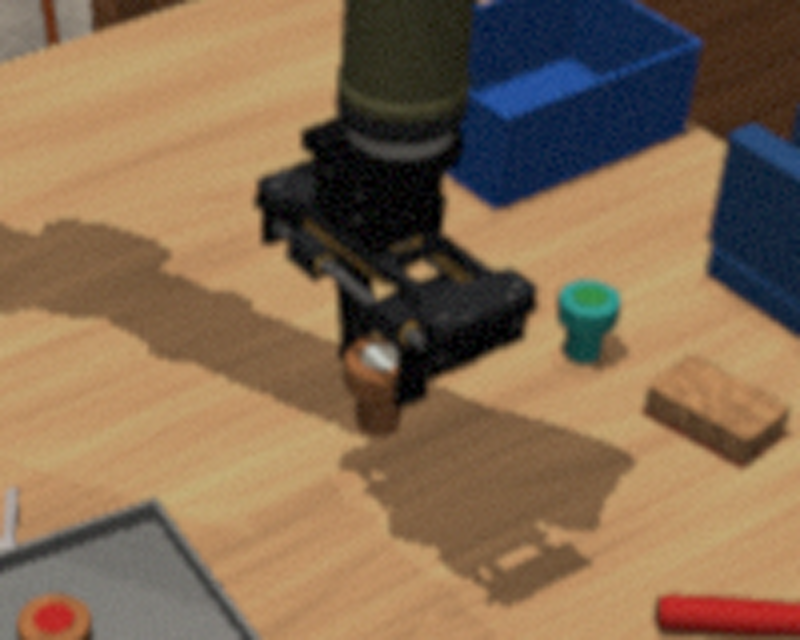

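Request:
{"api": "carry_out", "payload": {
  "plan": [
    {"fingers": 1,"dx": -1,"dy": 0,"dz": 0,"rx": 0,"ry": 0,"rz": 0},
    {"fingers": 1,"dx": -1,"dy": 0,"dz": 0,"rx": 0,"ry": 0,"rz": 0},
    {"fingers": 1,"dx": -1,"dy": 0,"dz": 0,"rx": 0,"ry": 0,"rz": 0},
    {"fingers": 1,"dx": -1,"dy": 0,"dz": 0,"rx": 0,"ry": 0,"rz": 0},
    {"fingers": 1,"dx": -1,"dy": 0,"dz": 0,"rx": 0,"ry": 0,"rz": 0},
    {"fingers": 1,"dx": -1,"dy": 0,"dz": 0,"rx": 0,"ry": 0,"rz": 0},
    {"fingers": 1,"dx": -1,"dy": 0,"dz": 0,"rx": 0,"ry": 0,"rz": 0},
    {"fingers": 1,"dx": -1,"dy": 0,"dz": 0,"rx": 0,"ry": 0,"rz": 0},
    {"fingers": 1,"dx": -1,"dy": -0.1,"dz": 0,"rx": 0,"ry": 0,"rz": 0},
    {"fingers": 1,"dx": -1,"dy": -0.1,"dz": 0,"rx": 0,"ry": 0,"rz": 0},
    {"fingers": 1,"dx": -1,"dy": -0.1,"dz": 0,"rx": 0,"ry": 0,"rz": 0}
  ]
}}

```text
time_s: 54.48
tool_pos: [0.4548, -0.152, 0.1419]
tool_rot: [179.9, -0.0, 90.1]
force: [1.3, -0.6, 0.8]
grip_width: 0.0472
```

```bash
python3 gm.py; python3 st.py
```

```text
scene [ 60.6 107.4] 2771 rect [-0.2567 -0.2041] [0.1409 0.4382] 0.2 holes [] []
scene [132.8 251.3] 1260 rect [ 0.4421 -0.2809] [0.1005 0.1   ] 81.8 holes [(array([131.7, 251.5]), 66), (array([138., 251.]), 1)] [array([ 0.4427, -0.2848]), array([ 0.4497, -0.2719])]
t 54.83 pos [ 0.4545 -0.1513  0.1416] sd [0.0001 0.0007 0.0001] yaw [ 1.7998e+02 -2.0000e-02  9.0140e+01] F [-0.15 -0.2  -0.64] w 0.0476
```

The gauge has been knocked aside. Remeasuring to see whether it's at rest.

```bash
python3 gm.py;python3 gm.py; python3 -c "
from h import *
s=cam('scene');save(s,'p20.png',(60,160,260,300),4)"
```

```text
scene [ 60.6 107.4] 2765 rect [-0.256  -0.2041] [0.4372 0.1406] 89.8 holes [] []
scene [132.8 251.3] 1261 rect [ 0.4421 -0.2809] [0.1008 0.0998] 81.9 holes [(array([131.7, 251.7]), 65), (array([137., 248.]), 1), (array([137.5, 250. ]), 2)] [array([ 0.4433, -0.285 ]), array([ 0.4397, -0.27  ]), array([ 0.4461, -0.2716])]
scene [ 60.6 107.4] 2795 rect [-0.2564 -0.2041] [0.1406 0.4377] 0.0 holes [] []
scene [132.8 251.4] 1264 rect [ 0.4421 -0.281 ] [0.101  0.0998] 81.9 holes [(array([131.6, 251.7]), 63)] [array([ 0.4432, -0.2852])]
```

View pics/p20.png

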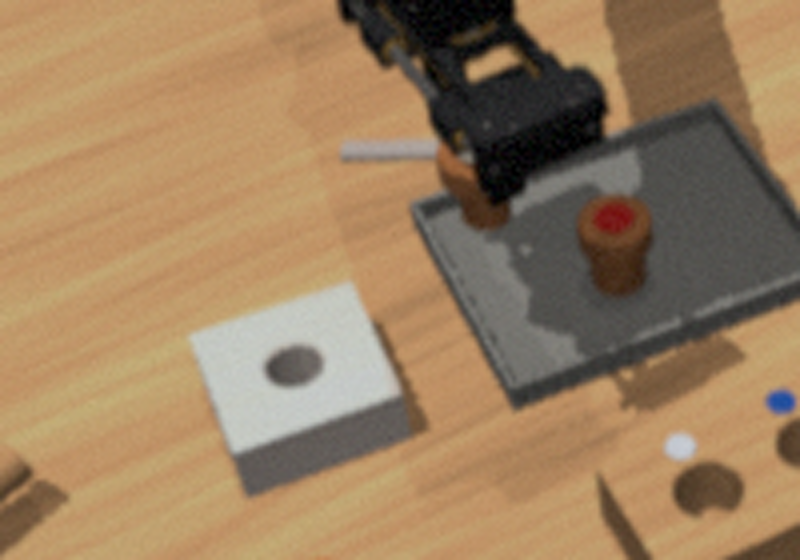

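At rest at (0.442, -0.281), orientation unchanged. Heading for the new bore.

Request:
{"api": "carry_out", "payload": {
  "plan": [
    {"fingers": 1,"dx": -1,"dy": -0.1,"dz": 0,"rx": 0,"ry": 0,"rz": 0},
    {"fingers": 1,"dx": -1,"dy": -0.1,"dz": 0,"rx": 0,"ry": 0,"rz": 0},
    {"fingers": 1,"dx": -1,"dy": -0.1,"dz": 0,"rx": 0,"ry": 0,"rz": 0},
    {"fingers": 1,"dx": -1,"dy": -0.1,"dz": 0.3,"rx": 0,"ry": 0,"rz": 0},
    {"fingers": 1,"dx": -0.2,"dy": 0,"dz": 0.4,"rx": 0,"ry": 0,"rz": 0},
    {"fingers": 1,"dx": 0,"dy": 0,"dz": 0.5,"rx": 0,"ry": 0,"rz": 0},
    {"fingers": 1,"dx": 0,"dy": 0,"dz": 0.4,"rx": 0,"ry": 0,"rz": 0},
    {"fingers": 1,"dx": 0,"dy": 0,"dz": 0,"rx": 0,"ry": 0,"rz": 0},
    {"fingers": 1,"dx": 0,"dy": 0,"dz": 0,"rx": 0,"ry": 0,"rz": 0},
    {"fingers": 1,"dx": 0,"dy": 0,"dz": 0,"rx": 0,"ry": 0,"rz": 0}
  ]
}}

```text
time_s: 56.32
tool_pos: [0.4424, -0.2786, 0.0939]
tool_rot: [179.9, 0.0, 90.0]
force: [0.1, 0.1, -0.5]
grip_width: 0.0476
```

```bash
python3 st.py; python3 -c "
from h import *
s=cam('scene');save(s,'p21.png',(60,180,220,300),4)"
```

```text
t 56.58 pos [ 0.4422 -0.2787  0.0937] sd [0.0001 0.     0.0001] yaw [1.7998e+02 2.0000e-02 8.9980e+01] F [-0.05  0.13 -0.67] w 0.0475
```

View pics/p21.png

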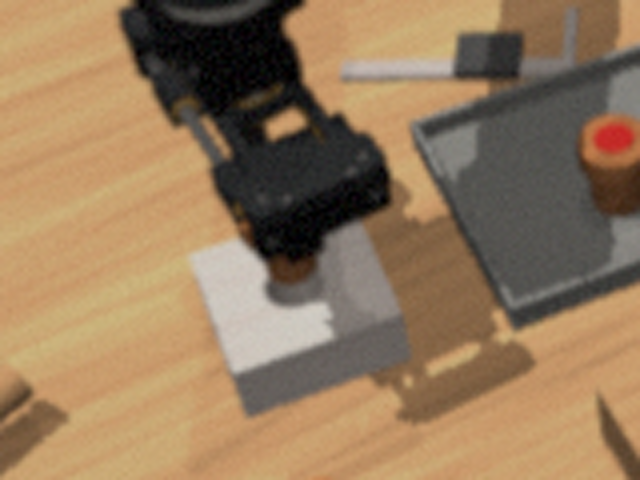

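Request:
{"api": "carry_out", "payload": {
  "plan": [
    {"fingers": 1,"dx": -0.07,"dy": 0,"dz": 0.3,"rx": 0,"ry": 0,"rz": 0},
    {"fingers": 1,"dx": 0,"dy": 0,"dz": 0.1,"rx": 0,"ry": 0,"rz": 0},
    {"fingers": 1,"dx": 0,"dy": 0,"dz": 0.08,"rx": 0,"ry": 0,"rz": 0},
    {"fingers": 1,"dx": 0,"dy": 0,"dz": 0.08,"rx": 0,"ry": 0,"rz": 0},
    {"fingers": 1,"dx": 0,"dy": 0,"dz": 0.07,"rx": 0,"ry": 0,"rz": 0},
    {"fingers": 1,"dx": 0,"dy": 0,"dz": 0,"rx": 0,"ry": 0,"rz": 0}
  ]
}}

```text
time_s: 57.38
tool_pos: [0.4418, -0.2805, 0.0742]
tool_rot: [-180.0, -0.0, 90.0]
force: [-0.1, -0.0, -0.8]
grip_width: 0.0475
```

Request:
{"api": "carry_out", "payload": {
  "plan": [
    {"fingers": 1,"dx": 0,"dy": 0,"dz": 0.15,"rx": 0,"ry": 0,"rz": 0},
    {"fingers": 1,"dx": 0,"dy": 0,"dz": 0.15,"rx": 0,"ry": 0,"rz": 0},
    {"fingers": 1,"dx": 0,"dy": 0,"dz": 0.15,"rx": 0,"ry": 0,"rz": 0},
    {"fingers": 1,"dx": 0,"dy": 0,"dz": 0.15,"rx": 0,"ry": 0,"rz": 0},
    {"fingers": 1,"dx": 0,"dy": 0,"dz": 0.15,"rx": 0,"ry": 0,"rz": 0},
    {"fingers": 1,"dx": 0,"dy": 0,"dz": 0.1,"rx": 0,"ry": 0,"rz": 0},
    {"fingers": 1,"dx": 0,"dy": 0,"dz": 0.05,"rx": 0,"ry": 0,"rz": 0},
    {"fingers": 1,"dx": 0,"dy": 0,"dz": 0.02,"rx": 0,"ry": 0,"rz": 0},
    {"fingers": 1,"dx": 0,"dy": 0,"dz": 0,"rx": 0,"ry": 0,"rz": 0},
    {"fingers": 1,"dx": 0,"dy": 0,"dz": 0,"rx": 0,"ry": 0,"rz": 0}
  ]
}}

```text
time_s: 58.62
tool_pos: [0.442, -0.2807, 0.0469]
tool_rot: [180.0, 0.0, 90.0]
force: [0.9, 0.7, -0.9]
grip_width: 0.0474
```

White fits too. It goes to the white rack hole at (0.6593, -0.1292).

Request:
{"api": "carry_out", "payload": {
  "plan": [
    {"fingers": 1,"dx": 0,"dy": 0,"dz": -0.7,"rx": 0,"ry": 0,"rz": 0},
    {"fingers": 1,"dx": 0,"dy": 0,"dz": -0.9,"rx": 0,"ry": 0,"rz": 0},
    {"fingers": 1,"dx": 0,"dy": 0,"dz": -0.9,"rx": 0,"ry": 0,"rz": 0},
    {"fingers": 1,"dx": 0.8,"dy": 0.9,"dz": 0,"rx": 0,"ry": 0,"rz": 0},
    {"fingers": 1,"dx": 0.8,"dy": 0.9,"dz": 0,"rx": 0,"ry": 0,"rz": 0},
    {"fingers": 1,"dx": 0.8,"dy": 0.9,"dz": 0,"rx": 0,"ry": 0,"rz": 0},
    {"fingers": 1,"dx": 0.8,"dy": 0.9,"dz": 0,"rx": 0,"ry": 0,"rz": 0},
    {"fingers": 1,"dx": 0.8,"dy": 0.9,"dz": 0,"rx": 0,"ry": 0,"rz": 0},
    {"fingers": 1,"dx": 0.8,"dy": 0.9,"dz": 0,"rx": 0,"ry": 0,"rz": 0},
    {"fingers": 1,"dx": 0.25,"dy": 0.9,"dz": 0,"rx": 0,"ry": 0,"rz": 0},
    {"fingers": 1,"dx": 0,"dy": 0.9,"dz": 0,"rx": 0,"ry": 0,"rz": 0}
  ]
}}

```text
time_s: 60.0
tool_pos: [0.6589, -0.1277, 0.1218]
tool_rot: [180.0, -0.0, 90.1]
force: [0.1, -0.2, -0.6]
grip_width: 0.0473
```

Request:
{"api": "carry_out", "payload": {
  "plan": [
    {"fingers": 1,"dx": 0,"dy": 0,"dz": 0.3,"rx": 0,"ry": 0,"rz": 0},
    {"fingers": 1,"dx": 0,"dy": 0,"dz": 0,"rx": 0,"ry": 0,"rz": 0},
    {"fingers": 1,"dx": 0,"dy": 0,"dz": 0,"rx": 0,"ry": 0,"rz": 0},
    {"fingers": 1,"dx": 0,"dy": 0,"dz": 0,"rx": 0,"ry": 0,"rz": 0}
  ]
}}

```text
time_s: 60.5
tool_pos: [0.6575, -0.1296, 0.1132]
tool_rot: [180.0, 0.0, 90.0]
force: [-0.3, -0.0, -1.1]
grip_width: 0.0475
```

```bash
python3 st.py; python3 -c "
from h import *
s=cam('scene');save(s,'p22.png',(150,150,330,330),3.3)"
```

```text
t 60.75 pos [ 0.6578 -0.1294  0.1131] sd [0.0001 0.0001 0.0001] yaw [1.7998e+02 1.0000e-02 8.9980e+01] F [ 0.22  0.12 -0.48] w 0.0476
```

View pics/p22.png

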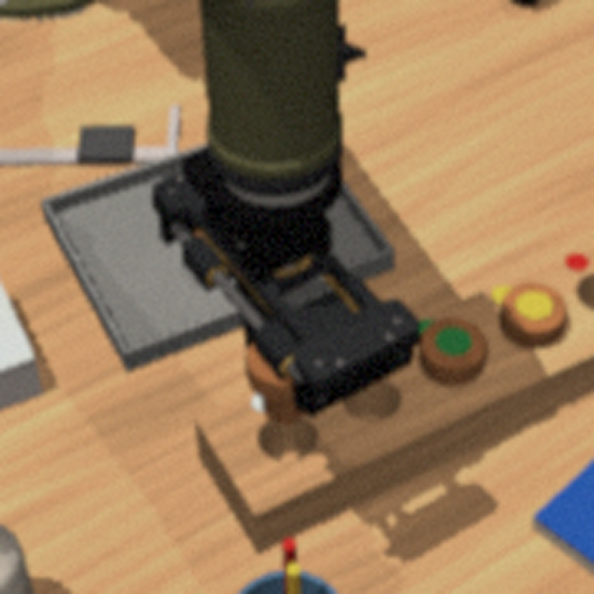

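Request:
{"api": "carry_out", "payload": {
  "plan": [
    {"fingers": 1,"dx": 0,"dy": 0.05,"dz": 0.5,"rx": 0,"ry": 0,"rz": 0},
    {"fingers": 1,"dx": 0,"dy": 0,"dz": 0.5,"rx": 0,"ry": 0,"rz": 0},
    {"fingers": 1,"dx": 0,"dy": 0,"dz": 0.2,"rx": 0,"ry": 0,"rz": 0},
    {"fingers": 1,"dx": 0,"dy": 0,"dz": 0.2,"rx": 0,"ry": 0,"rz": 0},
    {"fingers": 1,"dx": 0,"dy": 0,"dz": 0.3,"rx": 0,"ry": 0,"rz": 0},
    {"fingers": 1,"dx": 0,"dy": 0,"dz": 0.2,"rx": 0,"ry": 0,"rz": 0},
    {"fingers": 1,"dx": 0,"dy": 0,"dz": 0.15,"rx": 0,"ry": 0,"rz": 0},
    {"fingers": 1,"dx": 0,"dy": 0,"dz": 0.04,"rx": 0,"ry": 0,"rz": 0},
    {"fingers": 1,"dx": 0,"dy": 0,"dz": 0,"rx": 0,"ry": 0,"rz": 0}
  ]
}}

```text
time_s: 61.92
tool_pos: [0.6595, -0.1292, 0.0501]
tool_rot: [180.0, 0.0, 90.0]
force: [0.3, 0.2, -1.1]
grip_width: 0.0474
```

```bash
python3 st.py
```

```text
t 62.17 pos [ 0.6596 -0.1292  0.0503] sd [0. 0. 0.] yaw [1.7998e+02 1.0000e-02 8.9990e+01] F [ 0.07  0.11 -0.5 ] w 0.0471
```

Request:
{"api": "carry_out", "payload": {
  "plan": [
    {"fingers": -1,"dx": 0,"dy": 0,"dz": 0,"rx": 0,"ry": 0,"rz": 0},
    {"fingers": -1,"dx": 0,"dy": 0,"dz": 0,"rx": 0,"ry": 0,"rz": 0},
    {"fingers": -1,"dx": 0,"dy": 0,"dz": 0,"rx": 0,"ry": 0,"rz": 0},
    {"fingers": -1,"dx": 0,"dy": 0,"dz": 0,"rx": 0,"ry": 0,"rz": 0},
    {"fingers": -1,"dx": 0,"dy": 0,"dz": -0.5,"rx": 0,"ry": 0,"rz": 0},
    {"fingers": -1,"dx": 0,"dy": 0,"dz": -1,"rx": 0,"ry": 0,"rz": 0},
    {"fingers": -1,"dx": 0,"dy": 0,"dz": -1,"rx": 0,"ry": 0,"rz": 0},
    {"fingers": -1,"dx": 0,"dy": -0.5,"dz": -1,"rx": 0,"ry": 0,"rz": 0},
    {"fingers": -1,"dx": 0.8,"dy": -0.9,"dz": -0.5,"rx": 0,"ry": 0,"rz": 0},
    {"fingers": -1,"dx": 0.8,"dy": -0.9,"dz": 0,"rx": 0,"ry": 0,"rz": 0},
    {"fingers": -1,"dx": 0,"dy": 0,"dz": 0,"rx": 0,"ry": 0,"rz": 0},
    {"fingers": -1,"dx": 0,"dy": 0,"dz": 0,"rx": 0,"ry": 0,"rz": 0}
  ]
}}

```text
time_s: 63.68
tool_pos: [0.591, -0.0819, 0.171]
tool_rot: [179.9, 0.1, 90.0]
force: [-0.5, -0.0, 1.1]
grip_width: 0.0869
```

```bash
python3 st.py; python3 -c "
from h import *
s=cam('scene');save(s,'p23.png',(70,90,400,370),2.3);t=cam('top')
for c,n in ((s,'scene'),(t,'top')):
  for col in ('white','yellow','green'):
    for p in blobs(c,col,(210,200,350,310) if n=='scene' else (210,110,345,160),8): print(n,col,p,onz(c,p[:2],.067).round(4))
save(t,'p23t.png',(80,90,440,280),2.2)"
```

```text
t 63.92 pos [ 0.5909 -0.0821  0.1701] sd [0.0001 0.0002 0.0003] yaw [-1.7998e+02 -1.0000e-02  8.9930e+01] F [ 0.1  -0.35 -0.21] w 0.0873
scene white (np.float64(228.3), np.float64(270.1), 18) [ 0.6358 -0.1358  0.067 ]
scene white (np.float64(236.4), np.float64(276.0), 89) [ 0.6597 -0.1298  0.067 ]
scene yellow (np.float64(311.6), np.float64(242.2), 63) [0.676  0.0695 0.067 ]
scene green (np.float64(277.6), np.float64(248.5), 8) [ 0.6466 -0.008   0.067 ]
scene green (np.float64(287.0), np.float64(252.9), 62) [0.6696 0.002  0.067 ]
top yellow (np.float64(251.5), np.float64(126.9), 79) [0.6734 0.0696 0.067 ]
top green (np.float64(277.3), np.float64(128.7), 52) [0.6683 0.0019 0.067 ]
top green (np.float64(275.8), np.float64(143.6), 19) [0.6282 0.0061 0.067 ]
```

View pics/p23.png

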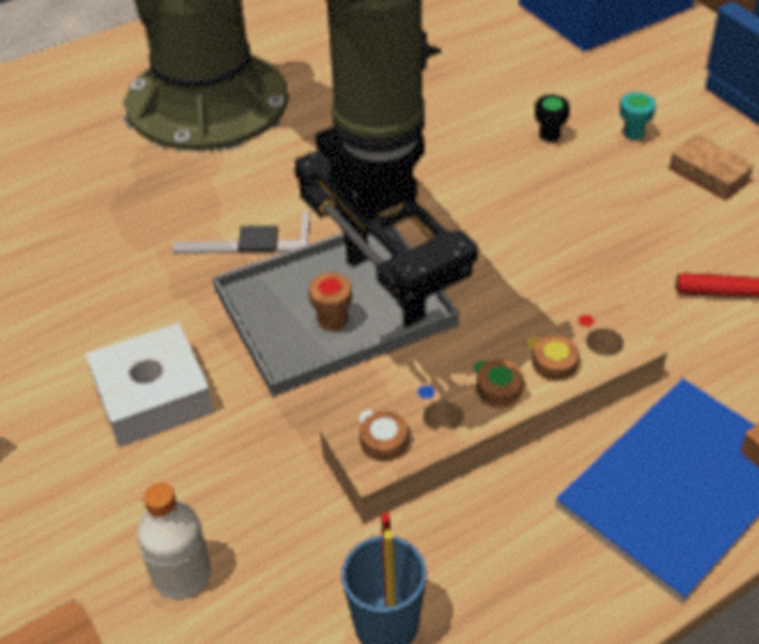

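Everything is in place, and no brown blue-dotted foot appeared in any view. Handing in.

```bash
python3 -c "
from cell import ticket
print(ticket.sign_off())"
```

```text
the job is handed in; nothing more can be done
None
```

I tried four feet in the gauge in order: red, yellow, green, white. The blue foot was not there: no brown foot with a blue dot showed in either camera. The job was handed in at about 64 s of the 210 s allowed.

| Foot | Gauge result | Put away |
|---|---|---|
| Red | Stopped on the mouth, first at 18 N (too thick) | Standing in the rework tray |
| Yellow | Slid fully home | Yellow rack hole |
| Green | Slid fully home | Green rack hole |
| White | Slid fully home | White rack hole |

- **Red foot:** the first press also pushed sideways about 5 N. Easing off and nudging it still gave no entry. In the first picture its spigot measured about 0.74 of the head's width, which fits 36 mm. The other three measured about 0.62, which fits 30 mm.
- **Gauge knocked:** it was moved about 28 mm while I carried the white foot. I re-measured it and used the new position.
- **Final check:** the scene camera put yellow, green and white within about 1 mm of where I calculated their holes to be, with heads down on the rack. Red was upright in the tray, the glue bottle standing, and the sanding block and both look-alikes where they were. The gripper was open and clear of everything.
- **Camera disagreement:** the two cameras differed by 1–2.5 mm in x, within what the 2 mm calibration allows. I trusted the scene camera because it agreed with the gripper's own position.

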